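# Fit the two splined wheels to the ice crusher's leaning hub

### The arm

A 6-joint arm with a two-finger parallel gripper is mounted at the origin on the work surface. World frame = base frame: x ahead of the robot, y to its left, z up, the work surface at z = 0. Lengths are in mm, angles in degrees, forces in N, time in s.
With the tool pointing down it reaches from about 300 to 850 mm from the base axis. Payload 4.2 kg.
Tool frame: the origin (TCP) lies midway between the tips of the shut fingers; the grasp point (between the pads) lies env.grasp_offset behind it (env.grasp_offset is the distance from the TCP to the grasp point, in mm); y points along the fingers, x is the direction in which the jaws open and shut, and the axes are right-handed (so a half turn about y gives the same grasp; the last joint's range is limited). The gripper opens to 91 mm and grips with 3 to 60 N. Pads are 32 mm wide; open, the fingers measure 118 mm over their backs; the gripper's body (76 mm by 178 mm) begins 60 mm behind the grasp point.
Start: joints at [-69.442, 18.312, 89.639, -0, 72.044, -1.146], TCP at [212.644, -534.256, 180.276] pointing down, gripper open.
Joint ranges: [-177.97, 177.97], [-48.28, 115.42], [12.27, 149.76], [-77.06, 257.06], [2.81, 150.46], [-146.56, 146.56]. Speed limits (degrees/s): [147.25, 147.25, 180, 180, 180, 180].

### API

Orientations are given as [roll, pitch, yaw] about the fixed x, y, z axes, in that order (R = Rz(yaw) Ry(pitch) Rx(roll)).
In Python, from workcell import state, vision, job, env gives the robot as it stands.
- The arm moves only by the shell command python3 -m handwheel 'ROWS' [FORCE]. ROWS is JSON, a list of rows, each a list of 3 entries, a list of its own where there are three numbers: the finger opening in cm, from 0 to 9.12, then the shift along the tool's x, y, z in cm, then the turn about the tool's y in degrees. A call has 1 to 10 rows; each row is the pose to reach, as a shift and turn from the pose measured when the call began, along the tool's axes at that moment; what a row does not reach only later rows make up. A row lasts 1/10 s, in which the tool goes at most 50 mm and 8.59 degrees, less where a joint would pass 70% of its speed; a pose out of reach is approached as far as the arm can. A call with a gripper value outside its range is refused whole. The fingers move at their own pace and stop on an object; FORCE is the grip in N (left out, the last holds). Time passes only in rows, so rows that repeat a pose let the fingers close. It gives the time, the measured TCP pose, the force and the opening at its end, in the units of the state.
- state(): the state, without advancing time (a new reading comes with each control period).
- vision.grab_frame(name): name is "side" or "top"; returns the picture (400x640x3 uint8, red, green, blue); there is no depth.
- vision.camera_model(name): a dict with "fov_y" (degrees; the focal length in pixels is half the picture's height over the tangent of half this angle, whatever the lens; pixels are square), "cx", "cy" (the principal point, pixels), "extrinsics" (4x4, takes a point from world to camera coordinates). Camera axes: x right, y up, looking along -z (the intrinsics and any distortion apply to the point x, -y, -z); pixel columns grow to the right and rows downward; lengths in mm; the calibration is good to about 2 mm. A picture is of the moment at which its call begins. camera_model takes no time and is no camera call.
- job.job_done(): hands the job in, once; it reports no verdict.
The state is a dict: "time_s": time; "qpos": joint angles; "qvel": joint speeds; "effort": joint torques, N m; "ee_pos": TCP position; "ee_rot": TCP orientation; "force": force on the tool from outside, world axes, zero at the start; "torque": the same for the moment, N m; "gripper_width": finger opening in mm.
Only numpy, scipy, OpenCV 4.12 (cv2) and the standard library are available. Lean on these libraries where they do the work, as an engineer would, in place of code of your own. Each camera call takes 0.05 s, during which the arm holds its last target.

### The job

The ice crusher on the bar cart has been washed and its two steel wheels lie loose on the cart top. Slide the four-paddle ejector wheel and then the eight-point breaker wheel onto the leaning drive hub, boss outwards, turning each one until its wide master keyway finds the hub's wide spline, so that the ejector sits fully home on the hub's shoulder and the breaker fully home on the ejector's boss. Let go of both and leave the other barware where it is, upright and undisturbed.

Things in the scene. Friction and masses are not known exactly. Their poses are not given: they have to be found in the camera images.
- ejector: Ejector wheel, plain steel, 0.15 to 0.26 kg: an 8 mm thick plate with four broad flat paddles (21 mm wide, 72 mm across opposite tips), above it a plain round boss of 41 mm outside diameter; 22 mm tall in all. Lies on the cart top, boss up, at any yaw. Origin: centre of its underside. z: along the bore, out of the boss. x: towards its master keyway; one paddle points that way.
- ejector_master (a point): Outer edge of the ejector's master keyway, at the top of the boss, 15.7 mm along x from the bore's axis and 22 mm above the underside. The bore, right through: 22 mm diameter with four keyways 31 mm across their bottoms: the master 15 mm wide at x, three of 7 mm at +y, -x and -y. A small punch mark on the plate shows the master's side. The wheel fits the hub at one angle only.
- breaker: Breaker wheel, plain steel, 0.12 to 0.23 kg: the same bore, keyways, 8 mm plate, 41 mm round boss and 22 mm total height as the ejector, but its plate is a star of eight short points, 61 mm across the tips. Lies on the cart top, boss up, at any yaw. Origin: centre of its underside. z: along the bore, out of the boss. x: towards its master keyway; one point lies that way.
- breaker_master (a point): Outer edge of the breaker's master keyway, at the top of the boss, 15.7 mm along x from the bore's axis and 22 mm above the underside; keyways and punch mark as on the ejector.
- hub_seat (a point): Seat of the crusher's drive hub: on the hub's axis, in the plane of its round shoulder (42 mm diameter) where the ejector comes to rest. z: along the axis, outwards, leaning 25 degrees from vertical to the crusher's front; x: towards the master spline. The hub starts at any angle about its axis and its gearing holds it unless twisted with over 0.45 N m. Both home: ejector origin at z 0, breaker at z 22 mm.
- hub_master (a point): Outer edge of the hub's master spline at its upper end, 14.5 mm from the axis, 40 mm above the seat. Four splines, 29 mm across, run from the shoulder to here: the master 12 mm wide at x, three of 4 mm at +y, -x and -y. A wheel turned wrongly stops on the spline ends, its underside 40 mm above the seat; turned right, within about 6 degrees, it slides down freely.
- hub_nose (a point): Outer end of the hub, on its axis, 54 mm above the seat. The core is a plain 20 mm round above the splines (40 to 46 mm), then tapers to 12 mm here, so a wheel can be set on the nose first and then turned.
- crusher: Ice crusher, cream enamel and steel, fixed. Origin: centre of its underside; -x is its front, to which the hub leans and an outlet chute (58 mm wide, 70 to 112 mm high) sticks out to 130 mm. Base 210 (x) by 170 mm (y), 43 mm high; above it a leaning motor housing of 114 mm diameter. The hub seat lies 30 mm to -x of the origin, 145 mm up.
- well_back (a point): Topmost point of the crusher's well wall, at its back, about 204 mm up. The well round the hub is 129 mm in inside diameter, 136 outside, its floor 4 mm below the seat; the wall rises to 33 mm above the seat (along the axis) round the back half and to 5 mm round the front.
- jigger: Steel jigger standing upright, waisted, 45 mm diameter, 80 mm tall; origin at the centre of its underside.
- tumbler: Glass tumbler standing upright, 76 mm diameter, 86 mm tall; origin at the centre of its underside.
- muddler: Bamboo muddler lying on the cart top along its x axis, 190 mm long, up to 26 mm thick; origin under its middle.
- mug: Copper-tone steel mug standing upright, 84 mm diameter, 92 mm tall, with a handle to its +y side; origin at the centre of its underside.
- decanter: Stoppered glass decanter standing upright, 112 mm diameter, 247 mm tall; origin at the centre of its underside.
- bitters: Small amber bottle standing upright, 46 mm diameter, 125 mm tall; origin at the centre of its underside.
- coasters: Stack of five round coasters, 96 mm diameter, 30 mm high; origin at the centre of its underside.
Things that resemble listed ones, but are neither listed nor needed, are in the scene too. Leave any green look-alike of the ejector alone.

How it is judged:
By the outcome, as a careful person would: the job done as asked, in the order asked, and still so for the second after the job is handed in, with the robot touching nothing.
It also fails if it takes over 72 s, if anything falls off the work surface, if the arm or the gripper's body presses on something with over 40 N, if the wrist force passes 120 N, or if a joint passes its speed limit or range.

## Working session

There is one attempt and no reset: what is moved stays moved. The work goes in short steps, Python scripts to look and compute and a shell command to move; the robot and the scene stay as the last step left them, time stands still between calls to the robot, and variables do not carry over. Pictures are saved under pics/ and viewed, and the job is handed in when it is done.

```bash
mkdir -p pics; ls; python3 - <<'E'
from workcell import state, vision, job, env
import cv2, numpy as np
print(state()); print(env.grasp_offset)
for n in("side","top"):
    im=vision.grab_frame(n); cv2.imwrite(f"pics/{n}0.png",im[:,:,::-1]); print(n,vision.camera_model(n))
E
```

```text
pics
{'time_s': 0.0, 'qpos': array([-6.94409260e+01,  1.83511388e+01,  8.97056565e+01, -6.13778189e-04,
        7.20447509e+01, -1.14874178e+00]), 'qvel': array([ 0.05573531,  0.00066132,  0.00088484, -0.01987549,  0.084082  ,
        0.02912739]), 'effort': array([ 4.53668545e-04, -4.12453759e+01, -2.31981486e+01,  7.29840738e-02,
        4.57302493e-02, -1.32329283e-04]), 'ee_pos': array([ 212.44940301, -533.70398146,  179.43045854]), 'ee_rot': array([-89.99854764,   0.10153745, -68.29199316]), 'force': array([ 0.03299978, -0.3967577 ,  0.79340696]), 'torque': array([-0.00652998,  0.03500871, -0.00450027]), 'gripper_width': 91.23275105357621}
18.8
side {'fov_y': 49.30299679745359, 'cx': 317.68688132128733, 'cy': 197.64277904226154, 'extrinsics': array([[-7.01640745e-01, -7.12350607e-01,  1.60274102e-02,
         3.72235665e+02],
       [ 5.09662589e-01, -4.86026759e-01,  7.09945093e-01,
        -4.01019221e+02],
       [-4.97940068e-01,  5.06294975e-01,  7.04074632e-01,
        -1.05083043e+03],
       [ 0.00000000e+00,  0.00000000e+00,  0.00000000e+00,
         1.00000000e+00]])}
top {'fov_y': 53.256475756666184, 'cx': 319.17987332218837, 'cy': 199.6661410778674, 'extrinsics': array([[-9.43651458e-03, -9.99845282e-01,  1.48446712e-02,
        -2.70750871e+01],
       [ 9.80477330e-01, -6.33584485e-03,  1.96530054e-01,
        -5.92570965e+02],
       [-1.96405594e-01,  1.64094223e-02,  9.80385421e-01,
        -1.26959115e+03],
       [ 0.00000000e+00,  0.00000000e+00,  0.00000000e+00,
         1.00000000e+00]])}
```

View pics/top0.png

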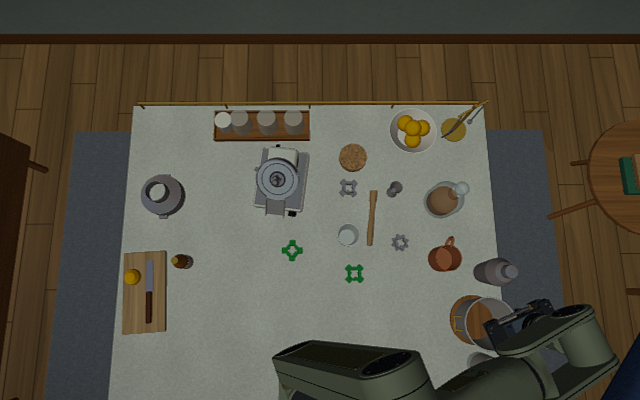

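View pics/side0.png

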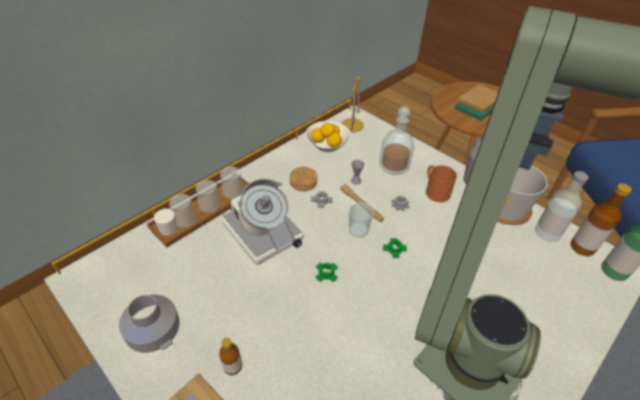

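The top view shows two plain steel wheels, at about (348,187) with four paddles and (400,242) as a star, and two green look-alikes at (292,250) and (355,273). The crusher is at (278,180). I'll enlarge these to confirm.

```bash
cat > h.py <<'E'
import numpy as np, cv2
from workcell import state, vision, env
from scipy.spatial.transform import Rotation as R
def cam(n):
    m=vision.camera_model(n); f=200/np.tan(np.radians(m['fov_y']/2)); return f,m['cx'],m['cy'],np.array(m['extrinsics'])
def proj(n,P):
    f,cx,cy,E=cam(n); p=np.atleast_2d(P)@E[:3,:3].T+E[:3,3]
    return np.c_[cx+f*p[:,0]/-p[:,2], cy-f*p[:,1]/-p[:,2]]
def ray(n,uv):
    f,cx,cy,E=cam(n); uv=np.atleast_2d(uv).astype(float)
    d=np.c_[(uv[:,0]-cx)/f,-(uv[:,1]-cy)/f,-np.ones(len(uv))]@E[:3,:3]
    return -E[:3,:3].T@E[:3,3], d/np.linalg.norm(d,axis=1)[:,None]
def onz(n,uv,z):
    o,d=ray(n,uv); return o+d*((z-o[2])/d[:,2])[:,None]
def tri(u1,u2):
    o1,d1=ray('top',u1);o2,d2=ray('side',u2);d1=d1[0];d2=d2[0]
    A=np.c_[d1,-d2];s=np.linalg.lstsq(A,o2-o1,rcond=None)[0]
    a=o1+s[0]*d1;b=o2+s[1]*d2
    return (a+b)/2,np.linalg.norm(a-b)
E
python3 - <<'E'
import cv2,numpy as np
from h import *
t=cv2.imread('pics/top0.png');s=cv2.imread('pics/side0.png')
def c(im,x,y,w,k): return cv2.resize(im[y-w:y+w,x-w:x+w],None,fx=k,fy=k,interpolation=cv2.INTER_CUBIC)
a=np.hstack([c(t,348,188,20,9.5),c(t,400,242,20,9.5)]);b=np.hstack([c(s,321,199,20,9.5),c(s,400,203,20,9.5)])
cv2.imwrite('pics/wh.png',np.vstack([a[:300*2//2],b])[:600] if 0 else cv2.resize(np.vstack([a,b]),(600,600)))
cv2.imwrite('pics/cr.png',np.hstack([c(t,280,182,40,5),c(s,263,212,40,5)]))
for uv in [(348,187),(400,242)]: print(onz('top',uv,22))
E
```

```text
[[ 643.6868654  -132.30246279   22.        ]]
[[ 452.75370037 -302.95054628   22.        ]]
```

View pics/wh.png

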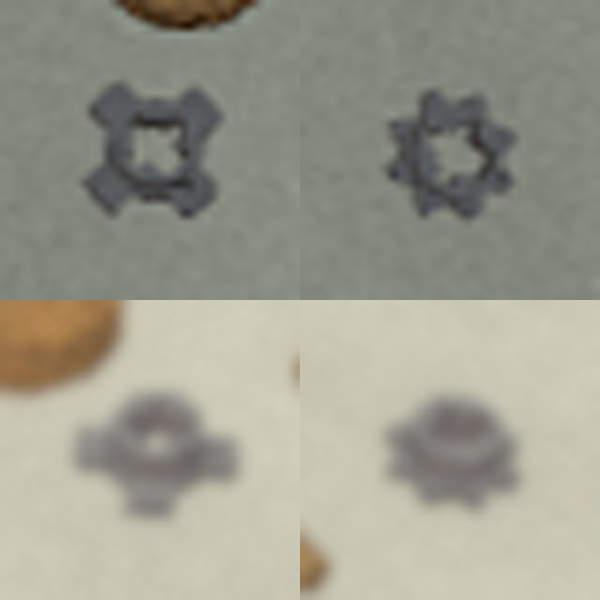

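View pics/cr.png

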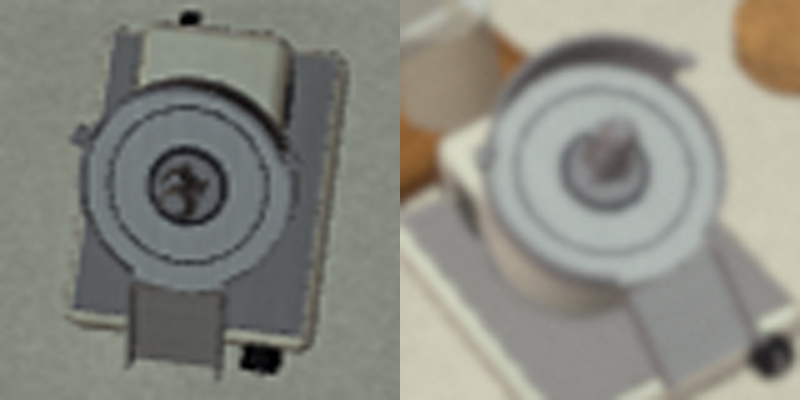

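```bash
python3 - <<'E'
import cv2,numpy as np
from h import *
for n in('top','side'):
    a=np.mean([vision.grab_frame(n).astype(float) for _ in range(5)],0)[:,:,::-1]
    np.save(f'pics/{n}avg.npy',a); E=cam(n)[3]; print(n,-E[:3,:3].T@E[:3,3])
t=np.load('pics/topavg.npy')
def c(x,y,w,g=1.):
    im=cv2.resize(t[y-w:y+w,x-w:x+w],(400,400),interpolation=cv2.INTER_CUBIC)
    lo,hi=np.percentile(im,[1,99]); return np.clip((im-lo)/(hi-lo),0,1)*255
cv2.imwrite('pics/wt.png',np.hstack([c(348,187,11),c(400,242,11)]))
s=np.load('pics/sideavg.npy')
x=c(278,180,12); t=s; y=c(263,203,14)
cv2.imwrite('pics/hub.png',np.hstack([x,y]))
E
```

```text
top [ 331.3920985    -9.9920784  1361.54858229]
side [ -57.69037249  602.28639653 1018.59870421][ WARN:0@8.672] global loadsave.cpp:1063 imwrite_ Unsupported depth image for selected encoder is fallbacked to CV_8U.
```

View pics/wt.png

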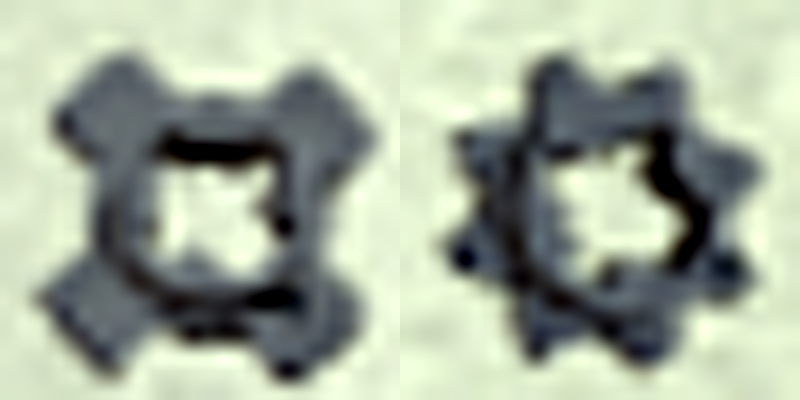

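View pics/hub.png

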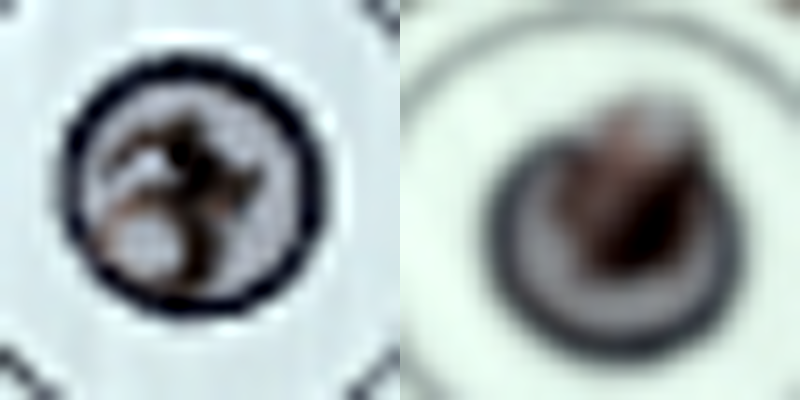

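```bash
python3 - <<'E'
import cv2,numpy as np
from h import *
t=np.load('pics/topavg.npy');s=np.load('pics/sideavg.npy')
print(tri((277.1,178.7),(263.6,205.6)),tri((274.7,182.1),(267.8,196.6)))
# threshold the dark ring
g=t.mean(2)[160:200,258:298]; 
for im,n,x,y in((t,'top',278,180),(s,'side',264,205)):
    w=28
    g=cv2.resize(im[y-w:y+w,x-w:x+w].mean(2).astype(np.uint8),None,fx=8,fy=8,interpolation=cv2.INTER_CUBIC)
    for th in(90,110,130):
        cs,_=cv2.findContours((g<th).astype(np.uint8),cv2.RETR_LIST,2)
        for c in cs:
            if len(c)>60:
                e=cv2.fitEllipse(c); print(n,th,len(c),np.array(e[0])/8+[x-w,y-w]-.44,np.array(e[1])/8,e[2])
E
```

```text
(array([645.03652631, 102.09295936, 139.96784872]), np.float64(1.6492370186203655)) (array([620.08030511, 103.82310942, 194.63572761]), np.float64(0.5210401426350665))
top 90 273 [274.47801643 201.39247375] [11.72544861 34.0503006 ] 86.92127990722656
top 90 86 [278.53523117 192.40156799] [ 4.11605167 13.36248684] 86.33422088623047
top 90 76 [266.66469055 189.56294495] [1.25324845 9.8995018 ] 132.58627319335938
top 90 83 [289.66318375 187.37933594] [1.89510548 9.44967175] 36.99351119995117
top 90 71 [292.33000809 177.86584717] [1.86841404 8.51565361] 176.59539794921875
top 90 69 [262.19616276 179.47802406] [ 2.03014803 10.55381107] 175.51382446289062
top 90 153 [276.6674295  179.07734924] [10.90613937 11.78048325] 148.0877227783203
top 90 157 [266.55328613 176.57761818] [21.04580116 38.06212997] 0.9307247996330261
top 90 173 [277.03713661 178.79128891] [16.05028152 16.68787956] 125.4225845336914
top 90 66 [265.14421803 168.7025209 ] [1.50040996 7.89515305] 37.14506912231445
top 90 107 [285.09920364 168.3019281 ] [ 4.79784489 13.21991253] 127.89495849609375
top 90 1066 [331.86096436 10
[... 855 characters left out ...]
 190.2194519 ] 0.0
side 110 157 [265.19732147 203.39473206] [ 8.70039558 10.34455776] 73.93470764160156
side 110 296 [260.38058907 188.16153103] [15.71764278 30.86669922] 76.57826232910156
side 110 134 [242.14676434 183.71839291] [ 8.14955425 12.70584965] 172.89910888671875
side 130 135 [287.83356339 226.52269608] [ 2.28218246 18.9838562 ] 155.9724578857422
side 130 194 [252.22651154 214.77385956] [17.29100227 42.5151825 ] 136.6319580078125
side 130 110 [263.23961311 206.91903931] [ 8.06440353 12.01929951] 101.74823760986328
side 130 192 [263.6397081  205.68451553] [16.26511955 17.88629723] 95.71147918701172
side 130 349 [258.22338158 188.28750664] [20.57322502 43.76109314] 93.69557189941406
```

```bash
python3 - <<'E'
import cv2,numpy as np
from h import *
fl=onz('top',(277.05,178.7),141.4)[0]; ns=onz('top',(274.7,182.1),193.9)[0]; fls=onz('side',(263.64,205.68),141.4)[0]; nss=onz('side',(267.8,196.6),193.9)[0]
print(fl,fls,ns,nss)
for a in (fl,fls):
  for b in (ns,nss): d=b-a; print(np.degrees(np.arctan2(d[1],d[0])),np.hypot(d[0],d[1]))
a,b=onz('top',[(254,205),(302,212)],40); d=a-b; print(a,b,np.degrees(np.arctan2(d[1],d[0]))-90)
t=np.load('pics/topavg.npy'); s=np.load('pics/sideavg.npy')
im=cv2.resize(t[140:222,240:320],None,fx=7,fy=7,interpolation=cv2.INTER_CUBIC); cv2.imwrite('pics/c7.png',np.clip(im*1.5,0,255).astype(np.uint8))
E
```

```text
[644.00181452 101.5923579  141.4       ] [644.35123361 103.41819838 141.4       ] [620.05107337 103.7284193  193.9       ] [620.93360466 103.49962049 193.9       ]
174.90352513788528 24.0458054540728
175.273577330612 23.146921102476504
179.2685898637741 24.30214033724835
179.8007857943522 23.41777050079878
[579.27275242 187.21209825  40.        ] [554.29976194  25.95246479  40.        ] -8.803011901621844
```

View pics/c7.png

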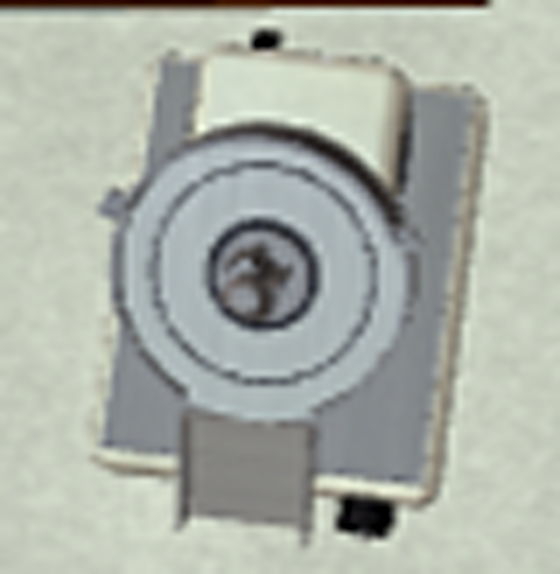

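```bash
python3 - <<'E'
import numpy as np
from h import *
f=lambda p:np.array(p)/7+[240,140]-.43
def ang(a,b,z):
    A,B=onz('top',[f(a),f(b)],z); d=B-A; return A,B,np.degrees(np.arctan2(d[1],d[0]))
print(ang((437,490),(480,100),43)); print(ang((105,440),(160,70),43)); print(ang((110,450),(425,487),43)); 
print(ang((187,420),(180,520),112)); print(ang((316,425),(305,540),112)); print(ang((202,80),(195,130),100),ang((182,522),(305,540),100))
E
```

```text
(array([562.05191506,  25.8675859 ,  43.        ]), array([756.95249192,   4.49877825,  43.        ]), np.float64(-6.256891201180714))
(array([587.48861087, 185.053184  ,  43.        ]), array([773.12494323, 162.14885314,  43.        ]), np.float64(-7.033765167529995))
(array([582.58863993, 182.5523838 ,  43.        ]), array([563.54967985,  31.61133748,  43.        ]), np.float64(-97.18904180222995))
(array([583.12329547, 137.78554691, 112.        ]), array([537.00585103, 140.18091151, 112.        ]), np.float64(177.02669861953015))
(array([580.42005835,  79.07225485, 112.        ]), array([527.45565409,  83.63903087, 112.        ]), np.float64(175.07194607774267))
(array([749.00779775, 134.85644915, 100.        ]), array([724.46752609, 137.75717761, 100.        ]), np.float64(173.25875912210358)) (array([538.04919698, 140.69591166, 100.        ]), array([529.3385442 ,  84.53821424, 100.        ]), np.float64(-98.81691976491769))
```

```bash
cat >> h.py <<'E'
yaw=np.radians(-6.8); L=np.radians(25)
ax=np.array([-np.sin(L)*np.cos(yaw),-np.sin(L)*np.sin(yaw),np.cos(L)])
seat=np.array([642.4,102.5,145.])
# hub reference frame: ex = crusher -x (front) projected perpendicular to axis (downhill), ey = ax x ex
ey=np.array([np.sin(yaw),-np.cos(yaw),0.]); ex=np.cross(ey,ax)
def hubpt(r,a,h): a=np.radians(a); return seat+h*ax+r*(np.outer(np.cos(a),ex)+np.outer(np.sin(a),ey))
E
python3 - <<'E'
from h import *
print(ex,ey,ax,np.cross(ex,ey))
a=np.arange(0,360,3.)
out=[]
for n,x0,y0,w in(('top',277,180,12),('side',266,202,12)):
    im=np.load(f'pics/{n}avg.npy');k=33
    c=cv2.resize(im[y0-w:y0+w,x0-w:x0+w],(396,396),interpolation=cv2.INTER_CUBIC);c=np.clip(c*1.3,0,255).astype(np.uint8).copy()
    k=396/(2*w)
    for r,h,col in((21,0,(0,255,0)),(14.5,40,(0,0,255)),(14.5,0,(255,0,255)),(10,46,(255,255,0)),(6,54,(0,255,255))):
        q=(proj(n,hubpt(r,a,h))+.5-[x0-w,y0-w])*k
        for p in q: 
            pi=tuple(np.round(p).astype(int)); cv2.circle(c,pi,0,col,-1)
    for A in (0,90):
        p=(proj(n,hubpt(14.5,np.array([A]),40))[0]+.5-[x0-w,y0-w])*k; cv2.putText(c,str(A),tuple(p.astype(int)),0,.4,(0,0,255))
    out.append(c)
    raw=cv2.resize(im[y0-w:y0+w,x0-w:x0+w],(396,396),interpolation=cv2.INTER_LANCZOS4); 
cv2.imwrite('pics/hg.png',np.hstack(out))
t=np.load('pics/topavg.npy').mean(2)
E
```

```text
[-0.89993237  0.10731044 -0.42261826] [-0.11840397 -0.99296551  0.        ] [-0.41964536  0.05003968  0.90630779] [-0.41964536  0.05003968  0.90630779]
```

View pics/hg.png

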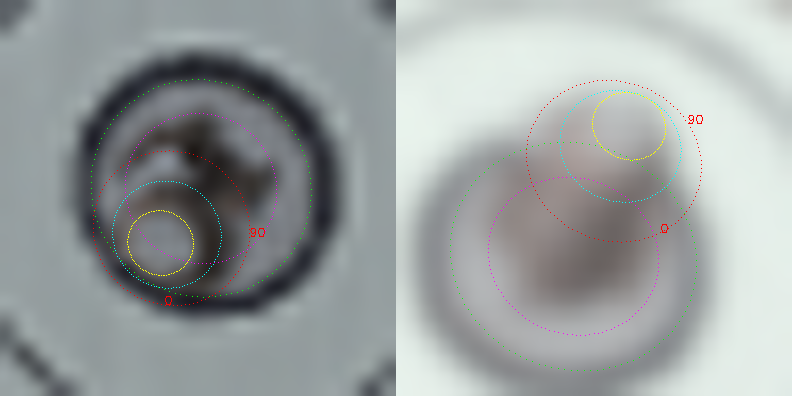

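```bash
python3 - <<'E'
from h import *
from scipy.ndimage import map_coordinates as mc
a=np.arange(0,360,10.)
def smp(n,P):
    im=np.load(f'pics/{n}avg.npy'); q=proj(n,P); return np.array([mc(im[:,:,c],[q[:,1],q[:,0]],order=3) for c in range(3)]).mean(0)
rows=[smp(n,hubpt(r,a,h)) for n in('top','side') for r,h in((12.3,40),(14.5,36),(14.5,20),(17,0))]
for i,x in enumerate(a): print(int(x),*[f'{r[i]:5.0f}' for r in rows])
out=[]
for n,x0,y0,w in(('top',277,180,9),('side',266,202,9)):
    im=np.load(f'pics/{n}avg.npy')[y0-w:y0+w,x0-w:x0+w]
    lo,hi=np.percentile(im,[0,97]);im=np.clip((im-lo)/(hi-lo),0,1)*255
    out.append(cv2.resize(im,(396,396),interpolation=cv2.INTER_NEAREST))
cv2.imwrite('pics/hn.png',np.hstack(out).astype(np.uint8))
E
```

```text
0    38    38    53    48   103   109   110   135
10    39    29    47    37   105   111   118   134
20    38    26    46    54   108   110   120   133
30    46    43    52    84   121   120   118   131
40    50    67    67    98   139   140   113   129
50    46    79    84    99   154   157   111   124
60    50    84    92    95   162   167   113   120
70    60    88    97    96   164   171   117   115
80    62    90    92    99   164   170   121   109
90    66    90    84    99   164   168   119   103
100    71    76    70   101   162   166   116    93
110    63    53    48    97   158   161   121    92
120    52    43    47    96   156   157   133   106
130    41    40    69    98   157   158   141   118
140    29    33    73    96   159   161   142   123
150    28    28    72    99   160   161   138   121
160    39    32    60    98   157   158   132   117
170    52    20    38    99   154   158   130   111
180    93    48    40    95   151   157   132   104
190   114    68    51   101   147   153   130   110
200    98    64    50   105   143   151   118   117
210    85    52    52   100   140   148   107   121
220    81    62    60    95   137   137   107   125
230    83    76    63    94   129   120   109   131
240   100    92    71    93   119   107   108   135
250   103    87    82    85   111   104   107   138
260    92    75    99    83   109   106   109   139
270    69    51   102    92   111   109   110   138
280    54    41    92   104   111   111   108   135
290    52    55    73    95   106   105   100   134
300    54    63    64    79    97    96    91   135
310    46    59    76    81    89    86    87   137
320    30    48    72    97    82    79    86   137
330    38    55    71    98    80    79    92   137
340    36    51    70    91    85    87    98   136
350    35    45    60    69    95    98   103   136
```

View pics/hn.png

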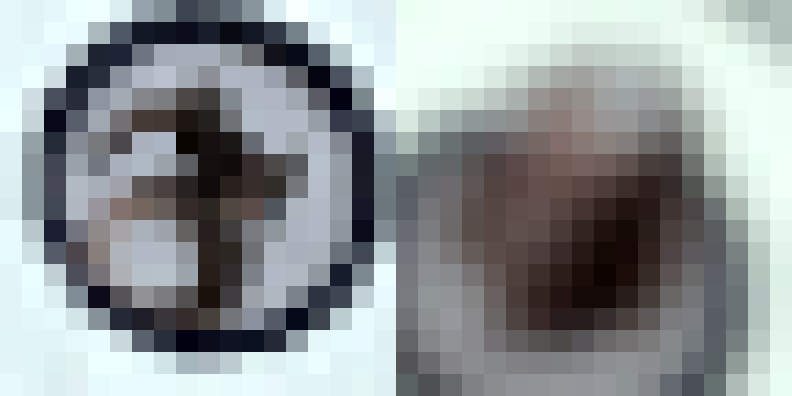

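```bash
python3 - <<'E'
from h import *
# fit plate outlines: mask of dark vs table, centroid and outline phase
for n in ('top','side'):
  t=np.load(f'pics/{n}avg.npy')
  for name,P,k,z in(('ej',(643.7,-132.3,8),4,8),('br',(452.7,-303,8),8,8)):
    c=proj(n,P)[0]; x,y=np.round(c).astype(int);w=18
    g=t[y-w:y+w,x-w:x+w].mean(2); G=cv2.resize(g,None,fx=8,fy=8,interpolation=cv2.INTER_CUBIC)
    bg=np.median(g); dk=np.percentile(g,3); th=(bg+dk)/2
    m=(G<th).astype(np.uint8); cs,_=cv2.findContours(m,cv2.RETR_EXTERNAL,1)
    cs=min(cs,key=lambda q:np.hypot(*(q[:,0].mean(0)-8*w)))
    uv=cs[:,0]/8.-.4375+[x-w,y-w]
    X=onz(n,uv,z)[:,:2]; 
    fm=np.zeros_like(m); cv2.drawContours(fm,[cs],-1,1,-1); yy,xx=np.nonzero(fm); ctr=onz(n,np.c_[xx,yy]/8-.4375+[x-w,y-w],z)[:,:2].mean(0)
    (mx,my),rad=cv2.minEnclosingCircle(X.astype(np.float32))
    d=X-[mx,my]; r=np.hypot(*d.T); a=np.arctan2(d[:,1],d[:,0])
    b=np.linspace(-np.pi,np.pi,361)[:-1]; o=np.argsort(a); rr=np.interp(b,a[o],r[o],period=2*np.pi)
    F=(rr*np.exp(-1j*k*b)).sum(); ph=-np.degrees(np.angle(F))/k
    print(n,name,bg,dk,'centroid',ctr,'mec',(mx,my),rad,'phase',ph%(360/k),abs(F)/360)
E
```

```text
top ej 131.13333333333333 68.85999999999999 centroid [ 644.49738716 -133.12380102] mec (644.35107421875, -132.92562866210938) 36.354061126708984 phase 39.81748228484836 3.8364088093028523
top br 129.86666666666665 76.82666666666667 centroid [ 453.10147788 -304.38712787] mec (452.899169921875, -304.4664611816406) 30.884719848632812 phase 16.6896620817252 1.7829729628773507
side ej 192.10000000000002 105.65666666666667 centroid [ 643.95307294 -128.86490256] mec (642.7666625976562, -128.8017120361328) 36.993072509765625 phase 40.43255130671916 2.7832241078242737
side br 192.8 116.11333333333333 centroid [ 453.3735446  -301.52699069] mec (455.0382080078125, -301.3499755859375) 34.34477233886719 phase 15.713118835718518 0.4356426288809238
```

```bash
python3 - <<'E'
from h import *
a=np.arange(0,360,2.)
out=[]
for n in('top','side'):
  im0=np.load(f'pics/{n}avg.npy')
  row=[]
  for P,ph,k in((np.array([644.3,-132.7,0]),40,4),(np.array([453,-304.2,0]),16.5,8)):
    c=proj(n,P+[0,0,11])[0]; w=9; x,y=np.round(c).astype(int); s=22
    im=im0[y-w:y+w,x-w:x+w]; lo,hi=np.percentile(im,[1,99]);im=np.clip((im-lo)/(hi-lo),0,1)*255
    im=cv2.resize(im,(396,396),interpolation=cv2.INTER_CUBIC).astype(np.uint8) if 1 else 0
    for r,z,col in((15.5,22,(0,0,255)),(11,22,(0,0,255)),(15.5,0,(255,0,0)),(11,0,(255,0,0))):
        pts=P+np.c_[r*np.cos(np.radians(a)),r*np.sin(np.radians(a)),0*a+z]
        for q in (proj(n,pts)+.5-[x-w,y-w])*s: cv2.circle(im,tuple(np.round(q).astype(int)),0,col,-1)
    for A in np.arange(4)*90+(ph):
        q=(proj(n,P+[24*np.cos(np.radians(A)),24*np.sin(np.radians(A)),22])[0]+.5-[x-w,y-w])*s
        cv2.putText(im,str(A),tuple((q-[10,-3]).astype(int)),0,.4,(0,140,0))
    row.append(im)
  cv2.imwrite(f'pics/w_{n}.png',np.hstack(row))
E
```

```text
(no output)
```

View pics/w_top.png

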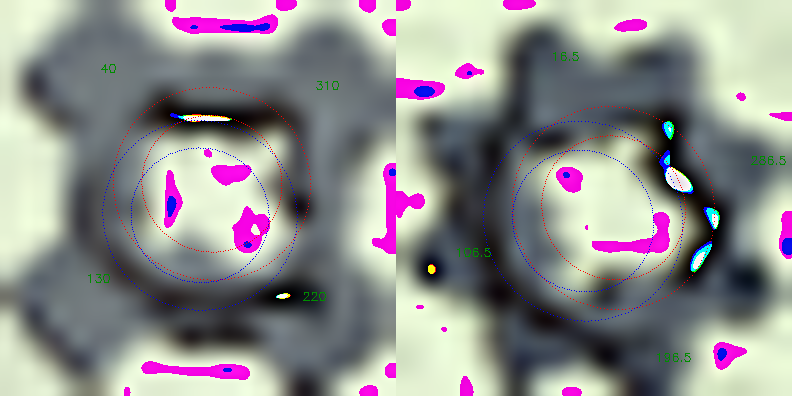

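View pics/w_side.png

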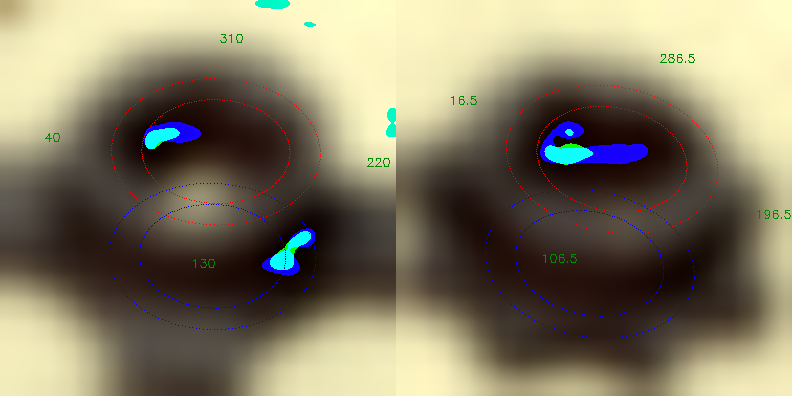

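```bash
python3 - <<'E'
from h import *
a=np.arange(0,360,2.)
t=np.load('pics/topavg.npy'); s_=np.load('pics/sideavg.npy')
def panel(im0,n,P,interp,w=8):
    c=proj(n,np.array(P)+[0,0,11])[0]; x,y=np.round(c).astype(int)
    im=im0[y-w:y+w,x-w:x+w]; lo,hi=np.percentile(im,[1,99])
    im=cv2.resize(im,(400,400),interpolation=interp); return (np.clip((im-lo)/(hi-lo),0,1)*255).astype(np.uint8)
for i,P in enumerate(((644.3,-132.7,0),(453,-304.2,0))):
    cv2.imwrite(f'pics/p{i}.png',np.hstack([panel(t,'top',P,0),panel(t,'top',P,2)]))
E
```

```text
(no output)
```

View pics/p0.png

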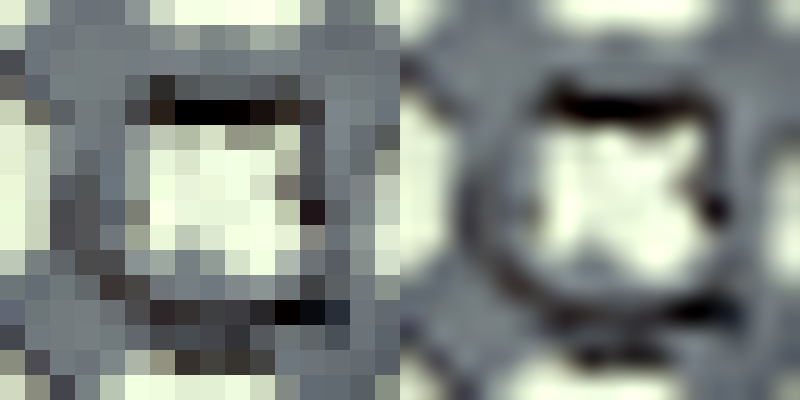

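View pics/p1.png

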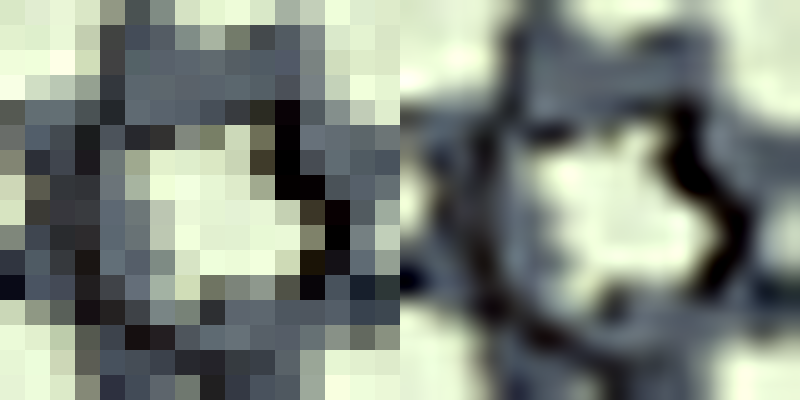

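```bash
cat >> h.py <<'E'
def tool():
    s=state(); return np.array(s['ee_pos']),R.from_euler('xyz',s['ee_rot'],degrees=True),s
def go(*targets):
    """targets: (x,y,z,yaw) -> shift cm in tool axes and turn deg"""
    p,r,s=tool()
    for x,y,z,yw in targets:
        d=r.inv().apply(np.array([x,y,z])-p)/10
        t=-((yw-s['ee_rot'][2]+180)%360-180)
        print('shift',np.round(d,2).tolist(),'turn',round(t,1))
def at(pivot,yaw,off=8,drop=4.5):
    z=np.array([-np.sin(np.radians(yaw)),np.cos(np.radians(yaw)),0]) # tool z
    q=np.array(pivot)+off*z; return (*q[:2],q[2]-drop,yaw)
E
python3 - <<'E'
from h import *
for nm,uv,z in(('jig',(395,190),40),('coast',(352,157),30),('dec',(440,200),60),('tumb',(347,235),43),('mug',(445,257),46),('mud1',(373,192),10),('mud2',(369,243),10)): print(nm,onz('top',uv,z)[0].round())
e=at((644.2,-132.5,17.5),-64); print(e)
p,r,s=tool(); print(p)
go((p[0],p[1],300,s['ee_rot'][2]),(e[0],e[1],300,-64),(e[0],e[1],60,-64))
E
```

```text
jig [ 628. -291.   40.]
coast [ 749. -148.   30.]
dec [ 588. -436.   60.]
tumb [ 475. -123.   43.]
mug [ 400. -444.   46.]
mud1 [ 628. -220.   10.]
mud2 [ 451. -200.   10.]
(np.float64(651.3903523703934), np.float64(-128.99303082568738), np.float64(13.0), -64)
[ 212.64133471 -534.26398055  180.28094394]
shift [0.0, -11.97, 0.0] turn -0.0
shift [-21.43, -11.97, 55.75] turn -4.3
shift [-21.43, 12.03, 55.75] turn -4.3
```

```bash
python3 -m handwheel '[[7.5,[0,-5,0],0],[7.5,[0,-10,0],0],[7.5,[0,-12,0],0],[7.5,[-2,-12,5],0],[7.5,[-4,-12,10],0],[7.5,[-6,-12,15],0],[7.5,[-8,-12,20],-1],[7.5,[-10,-12,25],-2],[7.5,[-12,-12,30],-3],[7.5,[-14,-12,35],-4]]' 10; python3 - <<'E'
from h import *
e=at((644.2,-132.5,17.5),-64)
go((e[0],e[1],300,-64),(e[0],e[1],60,-64))
E
```

```text
time_s: 1.6
ee_pos: [467.7, -291.7, 300.5]
ee_rot: [-90.0, -0.0, -64.3]
force: [0.0, -0.5, 0.4]
gripper_width: 74.8
shift [-6.67, 0.06, 23.61] turn -0.3
shift [-6.69, 24.06, 23.61] turn -0.3
```

```bash
python3 -m handwheel '[[7.5,[-2,0,5],0],[7.5,[-3.5,0,10],0],[7.5,[-5,1,15],0],[7.5,[-6.5,2,20],0],[7.5,[-6.7,5,23.6],0],[7.5,[-6.7,10,23.6],-0.3],[7.5,[-6.7,15,23.6],-0.3],[7.5,[-6.7,20,23.6],-0.3],[7.5,[-6.7,23,23.6],-0.3],[7.5,[-6.7,24,23.6],-0.3]]'; python3 - <<'E'
from h import *
e=at((644.2,-132.5,17.5),-64)
go(e)
for n in('top','side'):
    cv2.imwrite(f'pics/{n}1.png',vision.grab_frame(n)[120:320,220:520,::-1])
E
cd pics; python3 -c "
import cv2,numpy as np
a=cv2.imread('top1.png');b=cv2.imread('side1.png');cv2.imwrite('v1.png',cv2.resize(np.hstack([a,b]),(800,267)))
c=cv2.resize(np.hstack([a[:120,70:190],b[20:140,40:160]]),(800,400),interpolation=2);cv2.imwrite('v1.png',c)"
```

```text
time_s: 2.6
ee_pos: [648.0, -128.2, 55.6]
ee_rot: [-90.4, 0.3, -63.9]
force: [-0.5, -0.6, -0.2]
gripper_width: 75.1
shift [0.24, 4.26, 0.3] turn 0.1
```

View pics/v1.png

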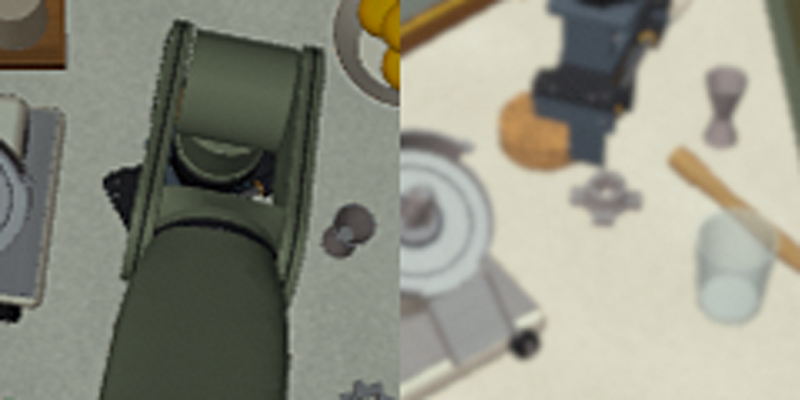

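The side crop shows the gripper just above and behind the ejector (near (605,195) in the crop), with clearance to the coasters. I'll lower it and close.

```bash
python3 -m handwheel '[[7.5,[0.2,2,0.3],0],[7.5,[0.2,3.6,0.3],0],[7.5,[0.2,4.3,0.3],0],[7.5,[0.2,4.3,0.3],0],[7.5,[0.2,4.3,0.3],0]]'; python3 -m handwheel '[[3.8,[0,0,0],0],[3.8,[0,0,0],0],[3.8,[0,0,0],0],[3.8,[0,0,0],0],[3.8,[0,0,0],0],[3.8,[0,0,0],0]]' 8
```

```text
time_s: 3.2
ee_pos: [655.5, -129.6, 18.3]
ee_rot: [-90.0, -0.1, -64.0]
force: [1.0, 0.6, -0.4]
gripper_width: 75.0
time_s: 3.8
ee_pos: [655.4, -129.6, 18.2]
ee_rot: [-90.0, -0.1, -64.0]
force: [-0.3, 0.8, -0.4]
gripper_width: 38.1
```

```bash
python3 - <<'E'
from h import *
e=at((644.2,-132.5,17.5),-64)
go(e)
b=vision.grab_frame('side')[140:240,260:380,::-1]
cv2.imwrite('pics/v2.png',cv2.resize(b,(720,600),interpolation=2))
print(tool()[2]['gripper_width'])
E
```

```text
shift [-0.23, 0.52, -0.33] turn 0.0
37.97345987053229
```

View pics/v2.png

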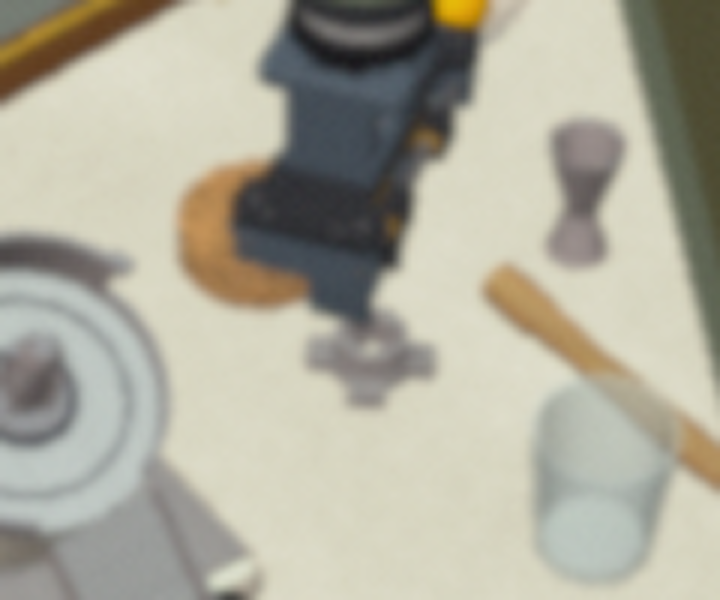

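```bash
python3 - <<'E'
from h import *
p,r,s=tool();print(p,s['ee_rot'])
f=lambda q:(proj('side',q)-[260,140])*6
print('tcp',f(p)); 
for sx in(-1,1):
  for w in(19,32):
    for z in(-16,16): print(sx,w,z,f(p+r.apply([sx*w,0,z])))
print('wheel',f([644.2,-132.5,22]),f([644.2,-132.5,8]))
E
```

```text
[ 655.41085781 -129.62946243   18.22925636] [-8.99680684e+01 -5.41901948e-02 -6.39655472e+01]
tcp [[355.27599507 329.46480619]]
-1 19 -16 [[371.62133487 359.76028058]]
-1 19 16 [[315.95103769 345.26007215]]
-1 32 -16 [[363.7438179  375.84262119]]
-1 32 16 [[307.76882077 361.17066426]]
1 19 -16 [[394.09891506 313.87118862]]
1 19 16 [[339.30088003 299.8555295 ]]
1 32 -16 [[401.60638062 298.54432629]]
1 32 16 [[347.10061522 284.68868581]]
wheel [[373.63964399 332.40270909]] [[373.04094276 350.63081113]]
```

```bash
python3 -m handwheel '[[5.5,[-0.2,0,-0.3],0],[5.5,[-0.2,0,-0.3],0],[5.5,[-0.2,0.4,-0.3],0],[5.5,[-0.2,0.8,-0.3],0],[5.5,[-0.2,0.8,-0.3],0]]'; python3 - <<'E'
from h import *
b=vision.grab_frame('side')[140:240,260:380,::-1]
cv2.imwrite('pics/v3.png',cv2.resize(b,(720,600),interpolation=2))
p,r,s=tool();print(p,s['ee_rot'],s['gripper_width'],s['force'])
f=lambda q:(proj('side',q)-[260,140])*6
for sx in(-1,1):
  for w in(27,40):
    for z in(-16,16): print(sx,w,z,f(p+r.apply([sx*w,0,z])))
E
```

```text
time_s: 4.35
ee_pos: [651.2, -129.0, 9.3]
ee_rot: [-90.0, 0.0, -64.0]
force: [-0.6, -0.0, 0.6]
gripper_width: 55.1
[ 651.46383819 -129.08402181    9.59081731] [-9.00203128e+01 -1.39751798e-02 -6.39640388e+01] 54.69378749899499 [0.32979108 0.47014123 0.04000831]
-1 27 -16 [[370.88431286 385.09779939]]
-1 27 16 [[315.15541395 370.49198772]]
-1 40 -16 [[362.9943635  401.34435424]]
-1 40 16 [[306.95998421 386.56481514]]
1 27 -16 [[402.63718378 319.7140136 ]]
1 27 16 [[348.14293629 305.7970577 ]]
1 40 -16 [[410.04473771 304.46078121]]
1 40 16 [[355.83973033 290.70215162]]
```

View pics/v3.png

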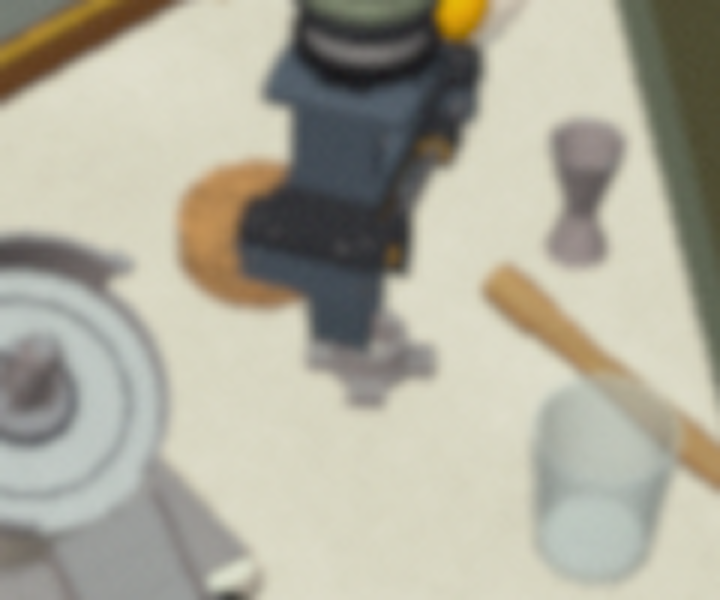

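```bash
python3 -m handwheel '[[3.6,[0,0,0],0],[3.6,[0,0,0],0],[3.6,[0,0,0],0],[3.6,[0,0,0],0]]' 8; python3 - <<'E'
from h import *
b=vision.grab_frame('side')[140:240,260:380,::-1]
cv2.imwrite('pics/v4.png',cv2.resize(b,(720,600),interpolation=2))
p,r,s=tool();print(p,s['gripper_width'],s['force'])
E
```

```text
time_s: 4.8
ee_pos: [651.5, -129.1, 9.7]
ee_rot: [-90.0, -0.0, -64.0]
force: [-0.1, 0.7, 0.5]
gripper_width: 35.9
[ 651.52777634 -129.08122284    9.68851244] 36.25890940758245 [ 0.35032009 -0.02134454 -0.44369135]
```

View pics/v4.png

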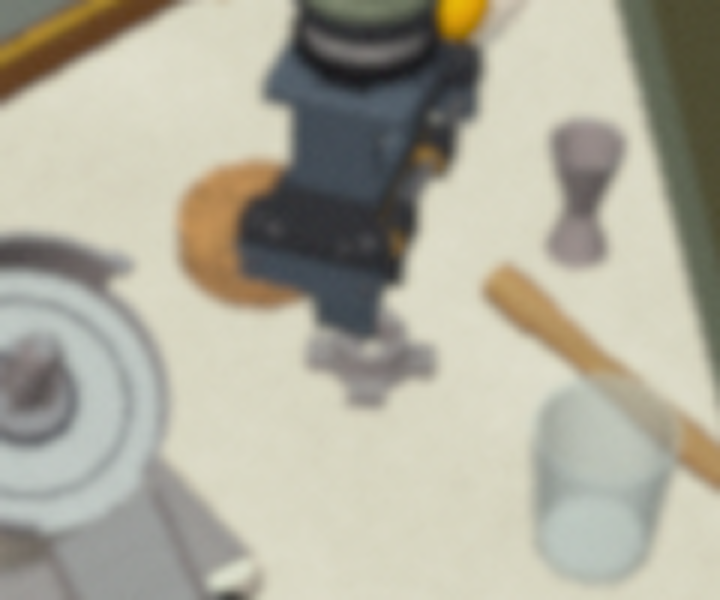

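```bash
python3 -m handwheel '[[5,[0,0,0],0],[5,[0,0,0],0],[5,[0,0.3,0],0],[5,[0,0.6,0],0],[5,[0,0.6,0],0]]'; python3 -m handwheel '[[3.6,[0,0,0],0],[3.6,[0,0,0],0],[3.6,[0,0,0],0]]' 8
```

```text
time_s: 5.35
ee_pos: [651.0, -129.0, 3.0]
ee_rot: [-90.1, 0.0, -64.0]
force: [1.3, 0.7, 0.6]
gripper_width: 50.0
time_s: 5.65
ee_pos: [651.1, -129.0, 3.0]
ee_rot: [-90.1, 0.0, -64.0]
force: [-0.8, 0.8, 0.4]
gripper_width: 36.0
```

```bash
python3 -m handwheel '[[5,[0,0,0],0],[5,[0,0,0],0],[5,[0,0.3,0],0],[5,[0,0.6,0],0],[5,[0,0.6,0],0]]'; python3 -m handwheel '[[3.6,[0,0,0],0],[3.6,[0,0,0],0],[3.6,[0,0,0],0]]' 8;python3 - <<'E'
from h import *
b=vision.grab_frame('side')[140:240,260:380,::-1]
cv2.imwrite('pics/v5.png',cv2.resize(b,(720,600),interpolation=2))
p,r,s=tool();print(p,s['gripper_width'],s['force'])
E
```

```text
time_s: 6.15
ee_pos: [650.5, -128.9, -3.7]
ee_rot: [-90.1, 0.1, -64.0]
force: [-0.1, 0.8, 0.1]
gripper_width: 50.3
time_s: 6.45
ee_pos: [650.6, -128.9, -3.7]
ee_rot: [-90.1, 0.1, -64.0]
force: [-1.3, 0.1, 0.6]
gripper_width: 36.0
[ 650.61166244 -128.88903892   -3.63341126] 36.3148014085674 [-0.2944109  -0.0799942  -0.01381312]
```

View pics/v5.png

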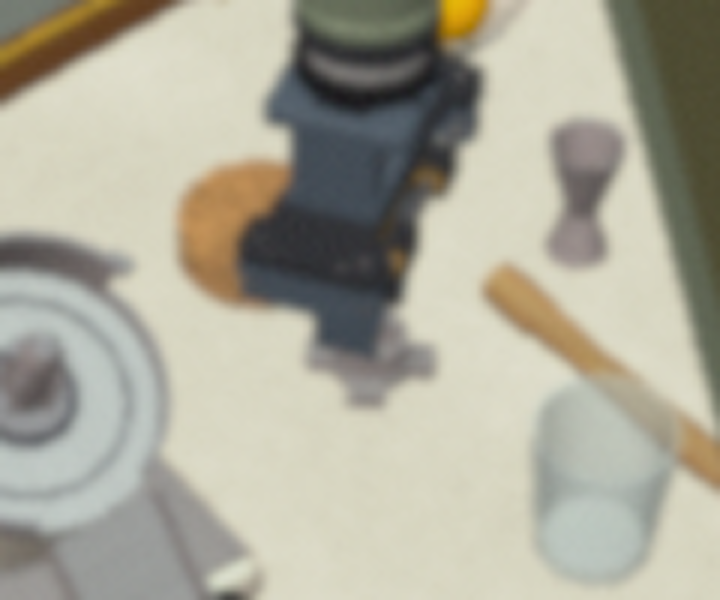

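```bash
python3 -m handwheel '[[5,[0,0,0],0],[5,[0,0,0],0],[5,[0,0.2,0],0],[5,[0,0.4,0],0],[5,[0,0.4,0],0]]'; python3 -m handwheel '[[3.6,[0,0,0],0],[3.6,[0,0,0],0],[3.6,[0,0,0],0]]' 8
```

```text
time_s: 7.0
ee_pos: [650.2, -128.8, -8.1]
ee_rot: [-90.2, 0.1, -64.0]
force: [-1.2, 0.4, 0.2]
gripper_width: 50.0
time_s: 7.3
ee_pos: [650.3, -128.8, -8.1]
ee_rot: [-90.2, 0.1, -64.0]
force: [0.6, 0.7, 0.9]
gripper_width: 36.1
```

```bash
python3 -m handwheel '[[5,[0,0,0],0],[5,[0,0,0],0],[5,[0,0.3,0],0],[5,[0,0.5,0],0],[5,[0,0.5,0],0]]'; python3 -m handwheel '[[3.6,[0,0,0],0],[3.6,[0,0,0],0],[3.6,[0,0,0],0]]' 8;python3 - <<'E'
from h import *
for n in('top','side'):
    b=vision.grab_frame(n);cv2.imwrite(f'pics/{n}6.png',b[:,:,::-1])
    if n=='side': cv2.imwrite('pics/v6.png',cv2.resize(b[140:240,260:380,::-1],(720,600),interpolation=2))
p,r,s=tool();print(p,s['gripper_width'],s['force'],s['qpos'])
E
```

```text
time_s: 7.8
ee_pos: [649.9, -128.7, -13.6]
ee_rot: [-90.2, 0.1, -64.0]
force: [0.2, -0.1, 0.0]
gripper_width: 49.5
time_s: 8.1
ee_pos: [649.9, -128.8, -13.7]
ee_rot: [-90.2, 0.1, -64.0]
force: [0.8, -0.3, -0.8]
gripper_width: 40.1
[ 649.9131639  -128.7900781   -13.63274336] 40.11978969091579 [-0.02390316 -0.30623231  0.08444625] [-1.21897641e+01  3.53840739e+01  9.08950130e+01 -3.01314454e-02
  5.39507025e+01  5.17925087e+01]
```

View pics/v6.png

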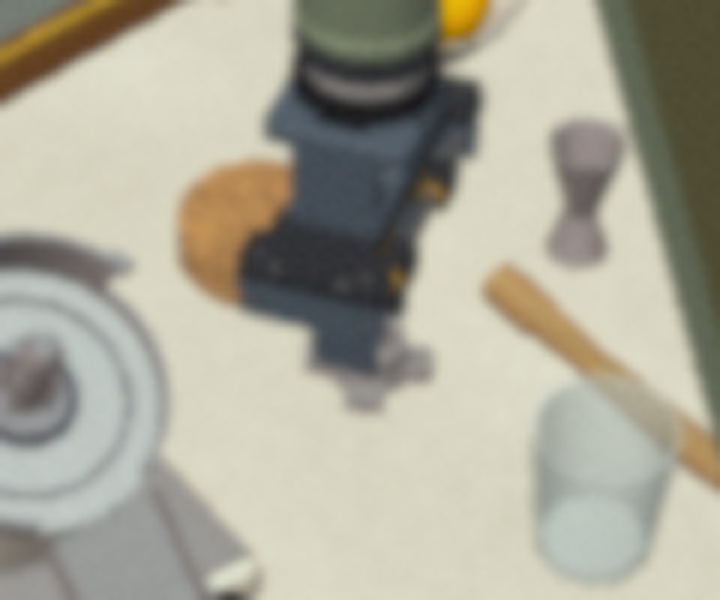

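View pics/top6.png

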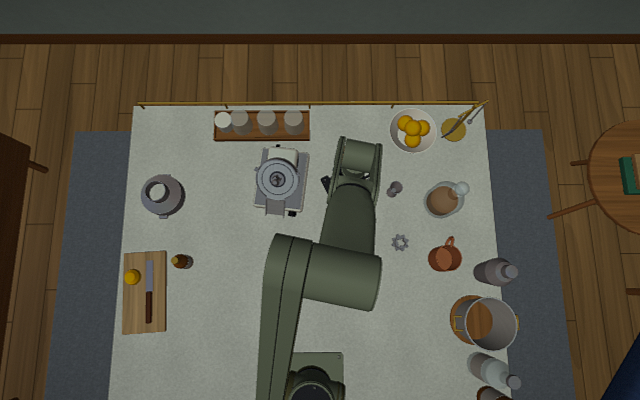

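The side view shows the finger tip level with the boss at (345,365), and the fingers stop at 40 mm, so they are on the boss. The tips sit about 31 mm behind the reported TCP at this opening. I'll go 3.5 mm deeper for a better hold.

```bash
python3 -m handwheel '[[4.8,[0,0,0],0],[4.8,[0,0,0],0],[4.8,[0,0.2,0],0],[4.8,[0,0.35,0.1],0],[4.8,[0,0.35,0.1],0]]'; python3 -m handwheel '[[3.6,[0,0,0],0],[3.6,[0,0,0],0],[3.6,[0,0,0],0],[3.6,[0,0,0],0]]' 10; python3 -c "
from workcell import state
print(state())"
```

```text
time_s: 8.7
ee_pos: [650.6, -128.2, -17.5]
ee_rot: [-90.2, 0.1, -64.0]
force: [0.0, -0.6, -0.1]
gripper_width: 48.1
time_s: 9.1
ee_pos: [650.6, -128.1, -17.6]
ee_rot: [-90.2, 0.2, -64.0]
force: [0.4, 0.5, -0.1]
gripper_width: 40.6
{'time_s': 9.1, 'qpos': array([-1.21260025e+01,  3.56949848e+01,  9.09673175e+01, -2.38833687e-02,
        5.36157576e+01,  5.18495731e+01]), 'qvel': array([-0.01471682, -0.00168723,  0.05573326, -0.08527789,  0.0554284 ,
       -0.01172983]), 'effort': array([-4.59173787e-02, -5.32409763e+01, -1.93428737e+01,  4.27413918e-02,
        5.44813753e-02,  1.16751693e-03]), 'ee_pos': array([ 650.56024919, -128.14121209,  -17.64067638]), 'ee_rot': array([-90.23050124,   0.15670038, -63.96167659]), 'force': array([ 0.41672268,  0.51971519, -0.1246411 ]), 'torque': array([-0.01990021, -0.05497342,  0.00638388]), 'gripper_width': 40.64230072401411}
```

```bash
python3 -m handwheel '[[3.6,[0,-1,0],0],[3.6,[0,-3,0],0],[3.6,[0,-7,0],0],[3.6,[0,-12,0],0],[3.6,[0,-17,0],0],[3.6,[0,-22,0],0],[3.6,[0,-22,0],0],[3.6,[0,-22,0],0]]' 12; python3 - <<'E'
from h import *
b=vision.grab_frame('side');cv2.imwrite('pics/side7.png',b[:,:,::-1]);cv2.imwrite('pics/v7.png',cv2.resize(b[60:240,240:420,::-1],(600,600),interpolation=2))
p,r,s=tool();print(p,s['gripper_width'],s['force'])
f=lambda q:((proj('side',q)-[240,60])/.3)
for z in (0,10,20,30,40): print(z,f(p+[0,0,z]))
E
```

```text
time_s: 9.9
ee_pos: [651.9, -128.4, 204.4]
ee_rot: [-90.1, 0.0, -64.0]
force: [-0.1, 0.5, -2.0]
gripper_width: 40.4
[ 650.86120896 -128.17547879  202.07283803] 40.96846638511529 [ 0.06727938  0.50744593 -1.36896982]
0 [[270.27447505 306.03658417]]
10 [[270.51664078 297.21145299]]
20 [[270.76146342 288.28949674]]
30 [[271.00898696 279.26911315]]
40 [[271.25925634 270.1486644 ]]
```

View pics/v7.png

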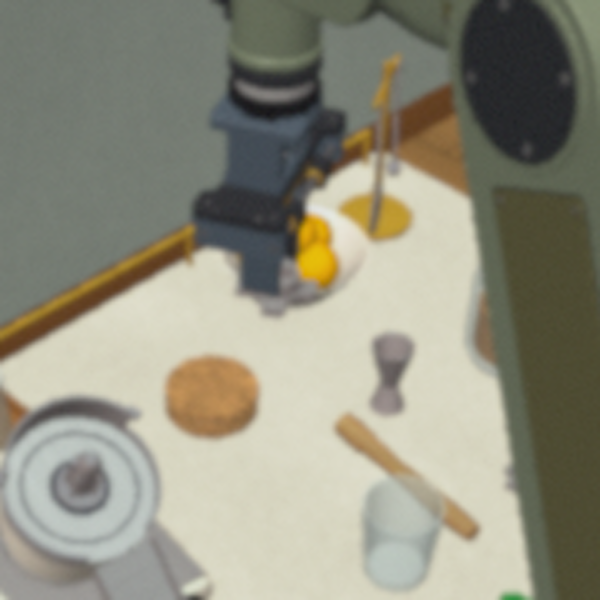

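```bash
cat >> h.py <<'E'
def hubgo(s,yaw=83.2,off=7.6,drop=35.6,ph=18,d=(0,0,0)): return at(seat+(s+ph)*ax+np.array(d),yaw,off,drop)
E
python3 - <<'E'
from h import *
p,r,s=tool()
nose=seat+54*ax
a=at((nose[0],nose[1],260),83.2,7.6,35.6); b=at((nose[0],nose[1],218),83.2,7.6,35.6)
print(a,b); go(a,b)
E
```

```text
(np.float64(612.1926128601498), np.float64(106.1020128396497), np.float64(224.4), 83.2) (np.float64(612.1926128601498), np.float64(106.1020128396497), np.float64(182.4), 83.2)
shift [-22.75, -2.19, 6.8] turn -147.2
shift [-22.74, 2.01, 6.82] turn -147.2
```

```bash
python3 -m handwheel '[[3.6,[0,-3,0],-4],[3.6,[-2,-4,0.6],-12],[3.6,[-5,-4,1.5],-20],[3.6,[-8,-4,2.4],-28],[3.6,[-11,-4,3.3],-36],[3.6,[-14,-4,4.2],-44],[3.6,[-17,-4,5.1],-52],[3.6,[-20,-4,6],-60],[3.6,[-22.7,-4,6.8],-68],[3.6,[-22.7,-4,6.8],-76]]'; python3 - <<'E'
from h import *
nose=seat+54*ax
a=at((nose[0],nose[1],260),83.2,7.6,35.6);go(a)
E
```

```text
time_s: 10.95
ee_pos: [610.4, 109.0, 239.7]
ee_rot: [-89.8, 0.6, 12.6]
force: [-0.2, -0.2, -1.7]
gripper_width: 40.7
shift [0.13, 1.53, -0.33] turn -70.6
```

```bash
python3 -m handwheel '[[3.6,[0.1,0,-0.3],-8],[3.6,[0.1,0,-0.3],-16],[3.6,[0.1,0,-0.3],-24],[3.6,[0.1,0.5,-0.3],-32],[3.6,[0.1,1,-0.3],-40],[3.6,[0.1,1.5,-0.3],-48],[3.6,[0.1,1.5,-0.3],-56],[3.6,[0.1,1.5,-0.3],-64],[3.6,[0.1,1.5,-0.3],-70.6],[3.6,[0.1,1.5,-0.3],-70.6]]'; python3 - <<'E'
from h import *
for n,(x,y) in(('top',(277,180)),('side',(270,185))):
    b=vision.grab_frame(n);cv2.imwrite(f'pics/{n}8.png',cv2.resize(b[y-40:y+40,x-40:x+40,::-1],(400,400),interpolation=2))
cv2.imwrite('pics/v8.png',np.hstack([cv2.imread('pics/top8.png'),cv2.imread('pics/side8.png')]))
nose=seat+54*ax
a=at((nose[0],nose[1],260),83.2,7.6,35.6);go(a)
p,r,s=tool();print(p,s['ee_rot'],s['force'])
q=p+[0,0,35.6]-7.6*r.apply([0,0,1]); print('wheel top/bot px side', (proj('side',[q+[0,0,4],q-[0,0,18],seat+54*ax])-[230,145])*5+[400,0])
E
```

```text
time_s: 11.95
ee_pos: [610.6, 106.1, 222.1]
ee_rot: [-89.0, 0.1, 83.2]
force: [-0.5, 0.6, -1.1]
gripper_width: 40.7
shift [0.0, -0.15, -0.12] turn -0.1
[611.01480682 106.23645967 222.87769564] [-8.91188849e+01  3.09614064e-02  8.30506008e+01] [-0.51881915 -0.51274632 -1.64856118]
wheel top/bot px side [[580.66147285 167.34365423]
 [583.49922289 198.60222176]
 [587.98634144 260.61539985]]
```

View pics/v8.png

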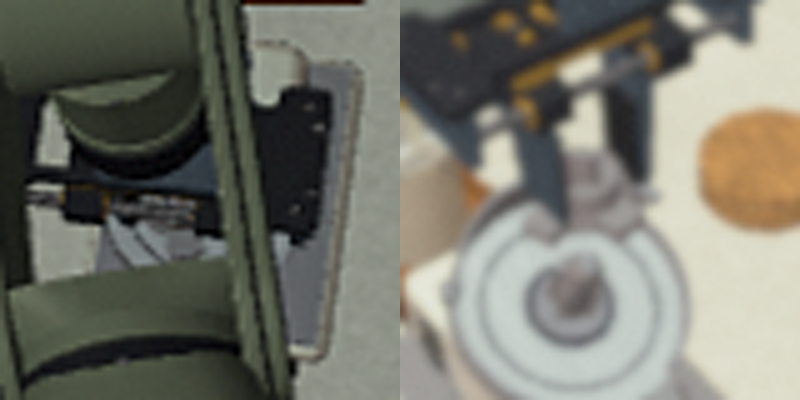

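```bash
python3 - <<'E'
from h import *
b=np.mean([vision.grab_frame('side').astype(float) for _ in range(3)],0)[150:210,240:300,::-1]
cv2.imwrite('pics/v9.png',np.clip(cv2.resize(b,(600,600),interpolation=2)*1.1,0,255).astype(np.uint8))
p,r,s=tool()
q=p+[0,0,35.6]-7.6*r.apply([0,0,1]); print((proj('side',[q+[0,0,4],q-[0,0,18],seat+54*ax])-[240,150])*10)
E
```

```text
[[259.36492984 280.55058183]
 [265.07000208 343.15572037]
 [275.97268289 471.2307997 ]]
```

View pics/v9.png

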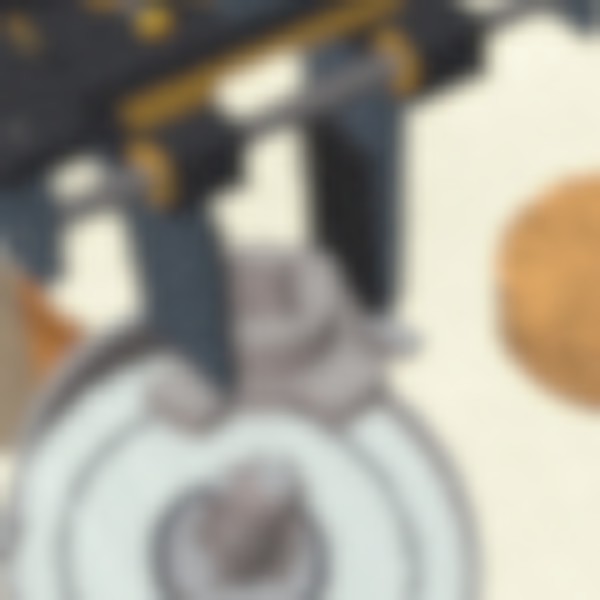

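```bash
python3 - <<'E'
from h import *
p,r,s=tool(); print(p,s['ee_rot'])
f=lambda q:((proj('side',q)-[240,150])*10).round()
for up in (0,15,31):
    for sx in(-20.4,20.4):
        for z in (-16,16): print(up,sx,z,f(p+r.apply([sx,-up,z])))
c=onz('side',[(240+28,150+29)],258);print(c)
E
```

```text
[611.56240781 106.3239101  223.99516726] [-8.92433416e+01 -4.01645485e-03  8.31162050e+01]
0 -20.4 -16 [[317. 343.]]
0 -20.4 16 [[384. 409.]]
0 20.4 -16 [[187. 407.]]
0 20.4 16 [[253. 474.]]
15 -20.4 -16 [[313. 301.]]
15 -20.4 16 [[381. 367.]]
15 20.4 -16 [[182. 365.]]
15 20.4 16 [[248. 432.]]
31 -20.4 -16 [[309. 256.]]
31 -20.4 16 [[378. 321.]]
31 20.4 -16 [[176. 319.]]
31 20.4 16 [[244. 386.]]
[[617.57021326 100.27051533 258.        ]]
```

```bash
python3 -m handwheel '[[3.6,[0,-4,2],0],[3.6,[0.5,-8,5],0],[3.6,[1.5,-12,8],0],[3.6,[2,-16,11],0],[3.6,[3,-19,14],0],[3.6,[4,-22,17],0],[3.6,[5,-25,20],0],[3.6,[5,-28,23],0],[3.6,[5,-28,23],0],[3.6,[5,-28,23],0]]'; python3 - <<'E'
from h import *
fr=[vision.grab_frame('side').astype(float) for _ in range(4)]
b=np.mean(fr[1:],0)
p,r,s=tool(); print(p,s['ee_rot'],s['force'])
q=p+r.apply([0,-35.6,-7.6]); c=proj('side',q)[0].astype(int); print(c)
np.save('pics/near.npy',b)
b=b[c[1]-32:c[1]+38,c[0]-35:c[0]+35,::-1]
cv2.imwrite('pics/v10.png',np.clip(cv2.resize(b,(595,595),interpolation=2)*1.1,0,255).astype(np.uint8))
E
```

```text
time_s: 13.2
ee_pos: [392.8, 183.1, 507.7]
ee_rot: [-89.4, -0.1, 83.1]
force: [1.1, -0.2, -1.9]
gripper_width: 40.6
[393.49242174 182.81557707 505.27401955] [-89.07019011   0.10378543  83.05412262] [-0.51247672 -0.03618331 -1.7103144 ]
[300 142]
```

View pics/v10.png

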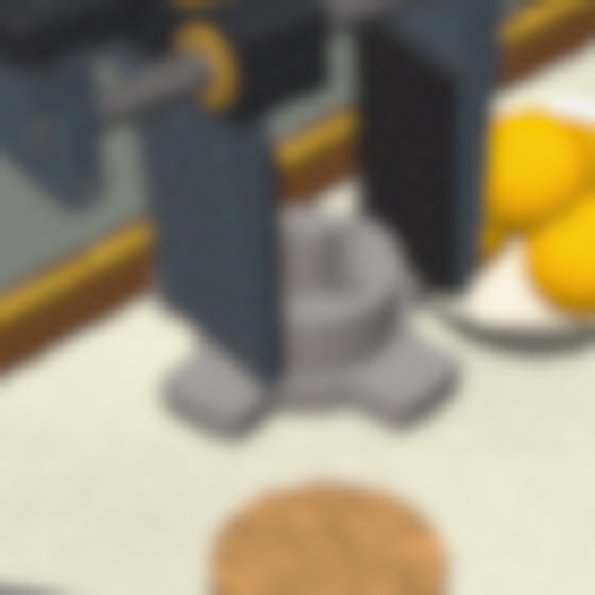

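```bash
python3 - <<'E'
from h import *
c=np.array([300,142])-[35,32]
u=lambda q:np.array(q)/8.5+c-.44
p,r,s=tool(); q=p+r.apply([0,-35.6,-7.6]); print(q)
for z in(527,531,535):
    P=onz('side',[u((190,408)),u((432,400)),u((162,388)),u((235,432)),u((400,428)),u((460,378))],z)
    L,Rr=(P[2]+P[3])/2,(P[4]+P[5])/2
    print(z,P[:,:2].round(1).tolist()); print(' edge dirs',[np.degrees(np.arctan2(*(P[b]-P[a])[[1,0]])).round(1) for a,b in((2,3),(4,5))],'gap',np.linalg.norm(L-Rr), 'LR az',np.degrees(np.arctan2(*(L-Rr)[[1,0]])))
    m=(L+Rr)/2; d=(L-Rr)/2; n=np.array([-d[1],d[0]]); 
    print(' centre cands',(m[:2]+n).round(1),(m[:2]-n).round(1), 'az L',np.degrees(np.arctan2(*(L[:2]-(m[:2]-n))[[1,0]])),np.degrees(np.arctan2(*(L[:2]-(m[:2]+n))[[1,0]])))
# boss top circle
E
```

```text
[401.61688127 181.89053707 540.74594449]
527 [[398.9, 217.6], [366.3, 179.4], [407.8, 217.5], [386.8, 216.1], [364.3, 190.5], [367.4, 170.1]]
 edge dirs [np.float64(-176.0), np.float64(-81.4)] gap 48.180352905277395 LR az 49.2769665054567
 centre cands [363.3 214.3] [399.8 182.8] az L 94.27696650545673 4.276966505456669
531 [[395.2, 220.8], [362.8, 182.8], [404.0, 220.7], [383.2, 219.2], [360.9, 193.9], [363.9, 173.6]]
 edge dirs [np.float64(-176.0), np.float64(-81.4)] gap 47.788322963025294 LR az 49.276966505456684
 centre cands [359.9 217.4] [396.1 186.2] az L 94.27696650545664 4.276966505456677
535 [[391.5, 223.9], [359.4, 186.3], [400.2, 223.8], [379.5, 222.4], [357.4, 197.2], [360.5, 177.1]]
 edge dirs [np.float64(-176.0), np.float64(-81.4)] gap 47.39629302077319 LR az 49.27696650545667
 centre cands [356.5 220.6] [392.4 189.6] az L 94.27696650545664 4.276966505456693
```

```bash
python3 - <<'E'
from h import *
c=np.array([300,142])-[35,32]
p,r,s=tool()
for up in (20,24,28,31,34): print(up,[((proj('side',p+r.apply([x,-up,z]))[0]-c+.44)*8.5).round().tolist() for x,z in((20.5,16),(20.5,-16),(-20.5,16),(30,16))])
nose=seat+54*ax
a=at((nose[0],nose[1],260),83.2,7.6,35.6);b=at((nose[0],nose[1],218),83.2,7.6,35.6);go(a,b)
E
```

```text
20 [[295.0, 428.0], [207.0, 352.0], [452.0, 354.0], [258.0, 446.0]]
24 [[295.0, 413.0], [206.0, 337.0], [452.0, 339.0], [257.0, 431.0]]
28 [[294.0, 398.0], [205.0, 322.0], [452.0, 324.0], [257.0, 416.0]]
31 [[294.0, 387.0], [204.0, 311.0], [452.0, 313.0], [256.0, 404.0]]
34 [[293.0, 375.0], [204.0, 299.0], [452.0, 301.0], [256.0, 393.0]]
shift [-4.92, 27.73, -23.09] turn -0.1
shift [-4.91, 31.92, -23.16] turn -0.1
```

The near view shows the ejector level in the jaws. Its paddle tips at (195,410) and (430,400) give a yaw within about 3° of plan. I'll return to above the nose and insert.

```bash
python3 -m handwheel '[[3.6,[0,3,-3],0],[3.6,[-1,7,-6],0],[3.6,[-2,11,-9],0],[3.6,[-3,14,-12],0],[3.6,[-4,18,-15],0],[3.6,[-4.9,22,-18],0],[3.6,[-4.9,25,-21],0],[3.6,[-4.9,28,-23.1],0],[3.6,[-4.9,29,-23.1],0],[3.6,[-4.9,29,-23.1],0]]'; python3 -m handwheel '[[3.6,[0,0,0],0],[3.6,[0,0,0],0]]' 9; python3 - <<'E'
from h import *
nose=seat+54*ax
b=at((nose[0],nose[1],214),83.2,7.6,35.6);go(b,hubgo(41),hubgo(36))
p,r,s=tool();print(p,s['ee_rot'],s['force'])
E
```

```text
time_s: 14.4
ee_pos: [610.5, 105.6, 208.2]
ee_rot: [-88.7, 0.2, 83.0]
force: [-0.6, -0.6, -1.3]
gripper_width: 40.6
time_s: 14.6
ee_pos: [610.4, 105.8, 209.6]
ee_rot: [-88.8, 0.2, 83.0]
force: [-0.5, 0.6, -1.7]
gripper_width: 40.6
shift [0.06, 3.12, -0.24] turn -0.2
shift [0.06, 4.68, -0.06] turn -0.2
shift [0.06, 5.12, -0.28] turn -0.2
[610.44837709 105.82812832 209.63075132] [-88.75346091   0.17825154  83.00916957] [-0.52048788  0.61264208 -1.69825405]
```

```bash
python3 -m handwheel '[[3.6,[0,1,-0.2],0],[3.6,[0,2,-0.2],0],[3.6,[0,2.6,-0.2],0],[3.6,[0,3.1,-0.2],0],[3.6,[0,3.1,-0.2],0]]' 9; python3 -m handwheel '[[3.6,[0,0.3,0],0],[3.6,[0,0.6,0.1],0],[3.6,[0,0.9,0.1],0],[3.6,[0,1.2,0.1],0],[3.6,[0,1.2,0.1],0]]' 9
```

```text
time_s: 15.1
ee_pos: [611.1, 105.5, 177.5]
ee_rot: [-88.6, 0.2, 83.0]
force: [0.2, 0.6, -1.5]
gripper_width: 40.4
time_s: 15.6
ee_pos: [610.1, 105.4, 165.2]
ee_rot: [-88.7, 0.2, 83.0]
force: [1.5, -0.9, -1.4]
gripper_width: 40.2
```

```bash
python3 - <<'E'
from h import *
go(hubgo(41),hubgo(38),hubgo(34),hubgo(30))
E
python3 -m handwheel '[[3.6,[0,0.2,0],0],[3.6,[0,0.4,0],0],[3.6,[0,0.6,0],0],[3.6,[0,0.6,0],0]]' 7
```

```text
shift [0.09, 0.23, 0.0] turn -0.2
shift [0.09, 0.5, -0.13] turn -0.2
shift [0.09, 0.86, -0.31] turn -0.2
shift [0.1, 1.22, -0.48] turn -0.2
time_s: 16.0
ee_pos: [609.0, 106.0, 159.3]
ee_rot: [-88.6, 0.2, 83.0]
force: [-4.1, 1.1, 2.9]
gripper_width: 40.7
```

```bash
cat > look.py <<'E'
import sys
from h import *
n=sys.argv[1]; x,y,w,k=map(int,sys.argv[2:6])
b=np.mean([vision.grab_frame(n).astype(float) for _ in range(2)],0)[y-w:y+w,x-w:x+w,::-1]
cv2.imwrite(sys.argv[6],np.clip(cv2.resize(b,None,fx=k,fy=k,interpolation=2)*1.1,0,255).astype(np.uint8))
p,r,s=tool();print(p.round(1),s['ee_rot'].round(1),s['force'].round(1),s['torque'].round(3),s['gripper_width'],s['time_s'])
E
python3 look.py side 268 200 25 12 pics/v11.png
```

```text
[609.1 105.9 159.3] [-88.6   0.2  83. ] [-5.1  1.6  2.7] [0.368 0.637 0.003] 40.89465862393227 16.1
```

View pics/v11.png

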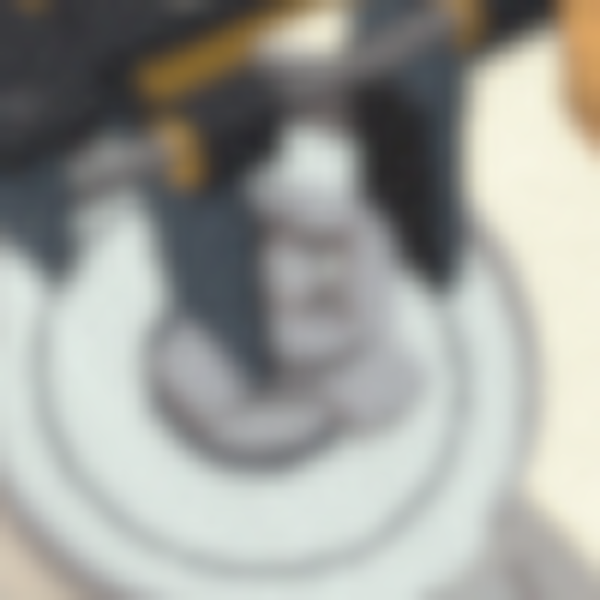

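```bash
python3 - <<'E'
from h import *
go(hubgo(36),hubgo(33),hubgo(30))
E
python3 -m handwheel '[[3.6,[0.05,0.1,-0.05],0],[3.6,[0.1,0.2,-0.1],0],[3.6,[0.1,0.3,-0.15],0],[3.6,[0.1,0.4,-0.2],0],[3.6,[0.1,0.4,-0.2],0]]' 7; python3 look.py side 268 200 25 12 pics/v12.png
```

```text
shift [0.06, 0.09, -0.3] turn -0.2
shift [0.06, 0.36, -0.44] turn -0.2
shift [0.06, 0.63, -0.57] turn -0.2
time_s: 16.6
ee_pos: [610.3, 105.9, 156.7]
ee_rot: [-88.5, 0.3, 83.0]
force: [-6.3, -0.4, 9.2]
gripper_width: 40.8
[610.4 105.9 156.6] [-88.5   0.3  83. ] [-6.9 -1.1 10.3] [-0.223  1.07  -0.068] 40.767599648968016 16.7
```

View pics/v12.png

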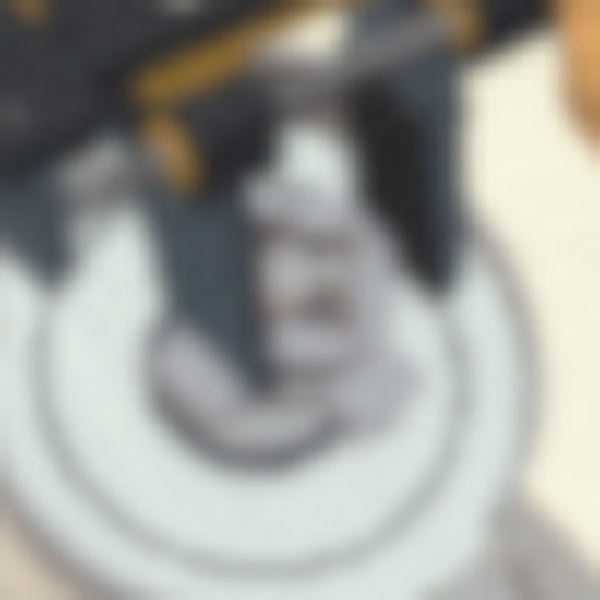

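```bash
python3 -m handwheel '[[5.2,[0,0,0],0],[6,[0,0,0],0],[6,[0,0,0],0],[6,[0,-3,0],0],[6,[0,-7,0],0],[6,[0,-11,3],0],[6,[0,-13,8],0],[6,[0,-13,13],0],[6,[0,-13,18],0],[6,[0,-13,23],0]]';  python3 look.py side 268 200 25 12 pics/v13.png;  python3 look.py top 277 180 20 15 pics/v13t.png
```

```text
time_s: 17.7
ee_pos: [387.8, 133.5, 292.0]
ee_rot: [-88.6, 0.3, 83.0]
force: [-0.2, 0.3, 0.4]
gripper_width: 59.7
[384.4 133.5 292.9] [-88.5   0.3  83.1] [ 0.6 -0.4  0.4] [ 0.076 -0.185  0.022] 60.00212212872749 17.8
[389.3 133.7 292.7] [-88.7   0.2  83.1] [0.2 0.  0.3] [ 0.085 -0.227 -0.059] 60.248336376844456 17.9
```

View pics/v13.png

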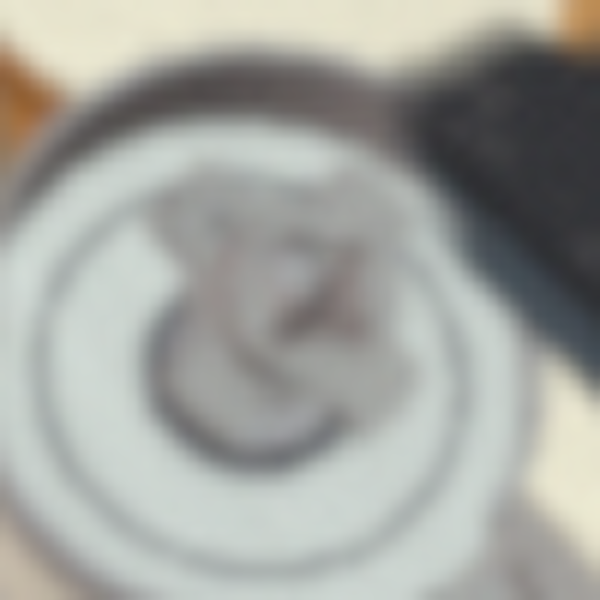

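View pics/v13t.png

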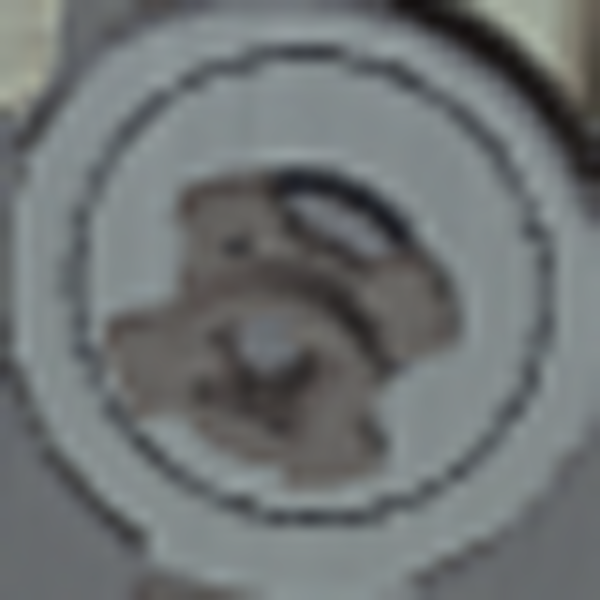

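The wheel now rests on the nose, on the spline ends. In the top crop the tips are at (225,187), (122,370), (455,300) and (340,475), and the punch mark shows at (235,243). I'll compute its angle about the hub axis.

```bash
cat >> h.py <<'E'
def onhub(n,uv,s):
    o,d=ray(n,uv); c=seat+s*ax; t=((c-o)@ax)/(d@ax); P=o+d*t[:,None]-c
    return np.c_[P@ex,P@ey]
E
python3 - <<'E'
from h import *
u=np.array([(225,187),(122,370),(455,300),(340,475),(235,243)])/15+[257,160]-.47
for s in (44,48):
    Q=onhub('top',u,s); print(s,Q.round(1).tolist()); c=Q[:4].mean(0)
    a=np.degrees(np.arctan2(*(Q-c).T[::-1]))%360; print(c,a.round(1))
E
```

```text
44 [[-28.2, -11.8], [11.5, -29.7], [-10.4, 36.3], [28.2, 16.1], [-17.1, -8.9]]
[0.28077771 2.72445366] [207.  289.1 107.6  25.6 213.8]
48 [[-29.0, -11.2], [10.6, -29.1], [-11.2, 36.7], [27.3, 16.6], [-17.8, -8.4]]
[-0.55272308  3.2172525 ] [207.  289.1 107.6  25.6 213.8]
```

```bash
python3 - <<'E'
from h import *
b=np.mean([vision.grab_frame('top').astype(float) for _ in range(6)],0); np.save('pics/topw.npy',b)
x,y,w=275,183,9
c=b[y-w:y+w,x-w:x+w,::-1]; lo,hi=np.percentile(c,[1,99.5]); 
A=[cv2.resize(c,(396,396),interpolation=i) for i in(0,2)]
im=np.clip((np.hstack(A)-lo)/(hi-lo)*255,0,255).astype(np.uint8)
cv2.imwrite('pics/v14.png',im)
Q=onhub('top',np.array([(265,335)])/15+[257,160]-.47,54); print(Q)
E
```

```text
[[-1.02513698 -0.11076713]]
```

View pics/v14.png

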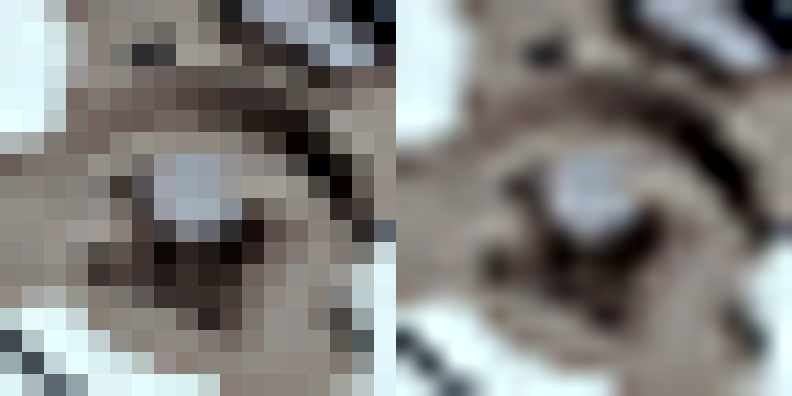

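```bash
python3 - <<'E'
from h import *
h=hubgo(40); go((h[0],h[1],h[2]+70,83.2),h); print(h)
E
```

```text
shift [0.02, 5.4, -22.35] turn -0.2
shift [0.06, 12.4, -22.54] turn -0.2
(np.float64(610.5140314321319), np.float64(106.30217155672527), np.float64(161.9658516481257), 83.2)
```

```bash
python3 -m handwheel '[[6,[0,0,-5],0],[6,[0,0,-10],0],[6,[0,0,-15],0],[6,[0,0,-20],0],[6,[0,2,-22.4],0],[6,[0,5,-22.5],0],[6,[0,8,-22.5],0],[6,[0,11,-22.5],0],[6,[0,12.2,-22.5],0],[6,[0,12.2,-22.5],0]]'; python3 -m handwheel '[[3.8,[0,0,0],0],[3.8,[0,0,0],0],[3.8,[0,0,0],0],[3.8,[0,0,0],0]]' 6;  python3 look.py side 268 195 25 12 pics/v15.png
```

```text
time_s: 19.2
ee_pos: [609.4, 105.4, 161.7]
ee_rot: [-88.3, 0.4, 83.0]
force: [0.2, -0.1, -0.6]
gripper_width: 60.1
time_s: 19.6
ee_pos: [610.0, 105.1, 162.9]
ee_rot: [-88.4, 0.4, 83.0]
force: [-0.2, -1.5, 0.8]
gripper_width: 38.3
[609.9 105.1 162.7] [-88.4   0.4  83. ] [ 0.  -1.5  3.1] [-0.197 -0.14  -0.039] 37.744118525447746 19.7
```

View pics/v15.png

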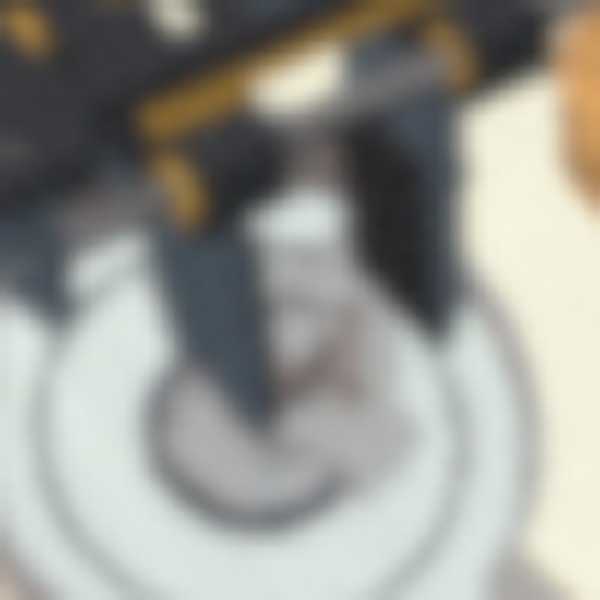

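```bash
python3 - <<'E'
from h import *
T=lambda q:np.array(q)/15+[257,160]-.47
S=lambda q:np.array(q)/12+[243,175]-.46
for t,s in(((225,187),(175,190)),((455,300),(385,190)),((340,475),(395,395)),((265,335),(305,265))):
    P,e=tri(T(t),S(s)); d=P-seat; print(P.round(1),round(e,1),'s',(d@ax).round(1),(d@ex).round(1),(d@ey).round(1))
E
```

```text
[650.2 113.7 202.9] 3.0 s 49.8 -30.3 -12.0
[631.2  68.9 186.4] 3.6 s 40.6 -11.0 34.7
[601.   93.9 159.4] 3.2 s 30.0 30.3 13.4
[619.8 104.6 195.7] 1.4 s 55.5 -0.8 0.6
```

```bash
python3 - <<'E'
from h import *
go(hubgo(40),hubgo(32),hubgo(28),hubgo(20))
E
python3 -m handwheel '[[5.5,[0,0,0],0],[5.5,[0,0,0],0],[5.5,[0,0.4,-0.2],0],[5.5,[0,0.8,-0.3],0],[5.5,[0,0.8,-0.3],0]]'; python3 -m handwheel '[[3.8,[0,0,0],0],[3.8,[0,0,0],0],[3.8,[0,0,0],0],[3.8,[0,0,0],0]]' 8
```

```text
shift [0.12, 0.07, -0.05] turn -0.2
shift [0.13, 0.79, -0.41] turn -0.2
shift [0.13, 1.15, -0.59] turn -0.2
shift [0.14, 1.86, -0.95] turn -0.2
time_s: 20.2
ee_pos: [612.2, 104.7, 153.4]
ee_rot: [-88.2, 0.4, 83.0]
force: [0.6, -0.4, 0.8]
gripper_width: 54.5
time_s: 20.6
ee_pos: [612.2, 104.5, 153.3]
ee_rot: [-88.3, 0.4, 83.0]
force: [1.2, -1.4, -1.7]
gripper_width: 41.1
```

```bash
python3 -m handwheel '[[3.8,[0.1,0.2,-0.1],0],[3.8,[0.1,0.4,-0.2],0],[3.8,[0.1,0.6,-0.3],0],[3.8,[0.1,0.6,-0.3],0]]' 10; python3 -m handwheel '[[3.8,[0,0.1,0],3],[3.8,[0,0.2,0],6],[3.8,[0,0.2,0],3],[3.8,[0,0.2,0],0],[3.8,[0,0.2,0],-3],[3.8,[0,0.2,0],-6],[3.8,[0,0.2,0],-3],[3.8,[0,0.2,0],0]]' 10
```

```text
time_s: 21.0
ee_pos: [615.5, 104.2, 148.6]
ee_rot: [-88.3, 0.5, 83.0]
force: [-1.0, -3.7, 6.5]
gripper_width: 40.6
time_s: 21.8
ee_pos: [616.9, 104.5, 146.9]
ee_rot: [-88.5, 0.4, 82.8]
force: [2.2, -0.4, 0.2]
gripper_width: 40.6
```

```bash
python3 - <<'E'
from h import *
go(hubgo(26),hubgo(20),hubgo(10),hubgo(0))
E
python3 -m handwheel '[[3.8,[0.1,0.3,-0.15],0],[3.8,[0.1,0.6,-0.3],0],[3.8,[0.1,0.9,-0.45],0],[3.8,[0.1,0.9,-0.45],0]]' 10;  python3 look.py side 268 195 25 12 pics/v16.png
```

```text
shift [0.11, -0.23, 0.07] turn -0.4
shift [0.11, 0.3, -0.2] turn -0.4
shift [0.12, 1.2, -0.64] turn -0.4
shift [0.13, 2.1, -1.09] turn -0.4
time_s: 22.2
ee_pos: [622.6, 104.8, 138.1]
ee_rot: [-88.7, 0.4, 82.9]
force: [2.5, -2.6, 2.7]
gripper_width: 40.8
[622.6 104.8 138.2] [-88.7   0.4  82.9] [ 2.8 -2.6  3.5] [-0.297 -0.698 -0.012] 40.591008533065626 22.3
```

View pics/v16.png

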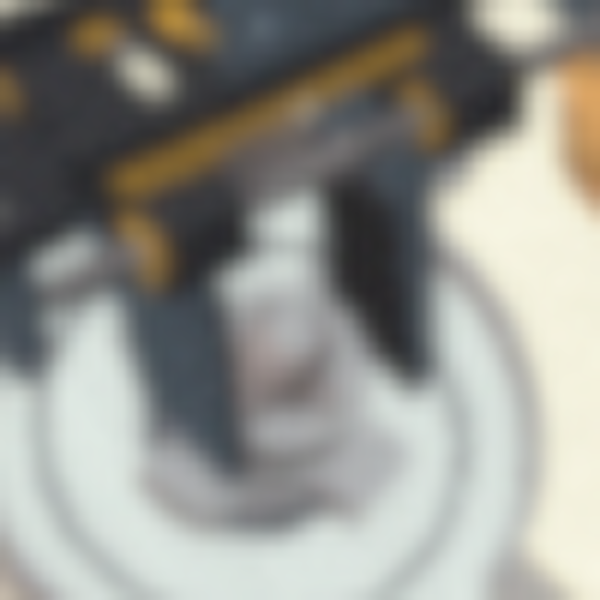

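```bash
python3 -m handwheel '[[3.8,[0.1,0.3,-0.15],0],[3.8,[0.1,0.6,-0.3],0],[3.8,[0.1,0.9,-0.45],0],[3.8,[0.1,0.9,-0.45],0]]' 10; python3 - <<'E'
from h import *
go(hubgo(10),hubgo(0))
E
```

```text
time_s: 22.7
ee_pos: [627.3, 104.5, 128.4]
ee_rot: [-88.7, 0.5, 82.9]
force: [2.4, -5.5, 1.1]
gripper_width: 41.2
shift [-0.03, -0.63, 0.43] turn -0.3
shift [-0.02, 0.26, -0.01] turn -0.3
```

```bash
python3 -m handwheel '[[3.8,[0,0.15,-0.05],0],[3.8,[0,0.3,-0.1],0],[3.8,[0,0.45,-0.15],0],[3.8,[0,0.45,-0.15],0]]' 10
```

```text
time_s: 23.1
ee_pos: [629.4, 104.4, 124.5]
ee_rot: [-88.8, 0.4, 82.9]
force: [0.7, -4.2, 5.7]
gripper_width: 41.0
```

Force now rises, consistent with the seat. I'll release, retreat and look.

```bash
python3 -m handwheel '[[5.2,[0,0,0],0],[5.8,[0,0,0],0],[5.8,[0,0,0],0],[5.8,[0,-3,0],0],[5.8,[0,-7,0],0],[5.8,[0,-12,0],0],[5.8,[0,-16,3],0],[5.8,[0,-18,8],0],[5.8,[0,-18,13],0],[5.8,[0,-18,18],0]]';  python3 -m handwheel '[[5.8,[0,0,5],0],[5.8,[0,0,8],0]]'; python3 look.py side 268 200 25 12 pics/v17.png;  python3 look.py top 277 180 20 15 pics/v17t.png
```

```text
time_s: 24.1
ee_pos: [456.4, 128.0, 308.2]
ee_rot: [-88.8, 0.4, 82.9]
force: [0.2, 1.0, 0.8]
gripper_width: 57.9
time_s: 24.3
ee_pos: [373.3, 138.3, 309.8]
ee_rot: [-88.7, 0.3, 82.9]
force: [0.4, 0.3, -0.4]
gripper_width: 58.0
[373.1 138.4 310.5] [-88.8   0.3  83. ] [-0.1 -0.3  0.5] [ 0.086 -0.139  0.066] 58.05535150935423 24.4
[376.8 138.3 310.1] [-88.9   0.3  82.9] [ 0.4 -0.1  0.1] [ 0.103 -0.157  0.009] 57.8426452684416 24.5
```

View pics/v17.png

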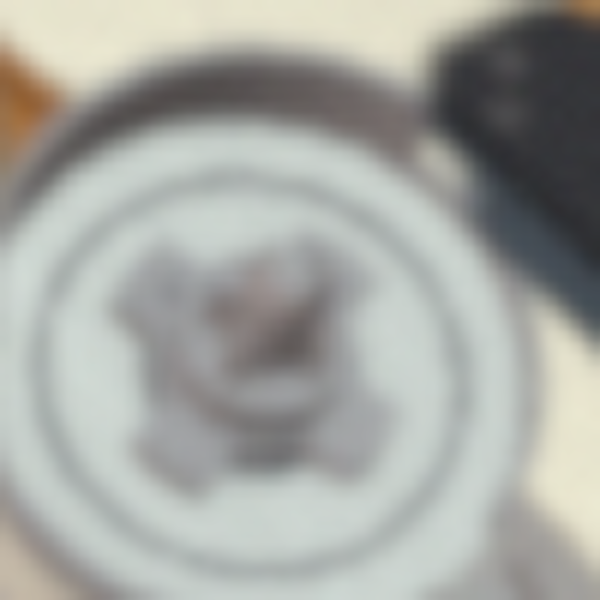

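View pics/v17t.png

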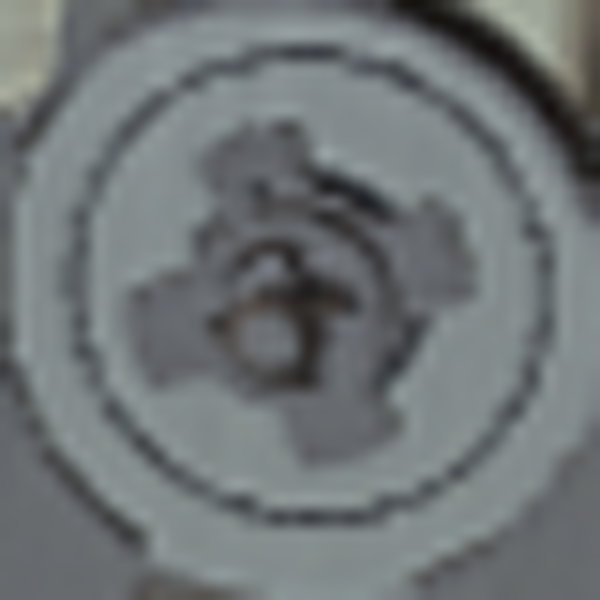

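```bash
python3 - <<'E'
from h import *
u=np.array([(252,143),(140,335),(462,240),(352,450)])/15+[257,160]-.47
us=np.array([(135,265),(365,265),(375,450),(170,460)])/12+[243,175]-.46
for nm,U in(('top',u),('side',us)):
  for s in (4,8,12):
    Q=onhub(nm,U,s); c=Q.mean(0)
    a=np.degrees(np.arctan2(*(Q-c).T[::-1]))%360; print(nm,s,c.round(1),a.round(1),np.hypot(*(Q-c).T).round(1), (a%90).mean())
P=tri((302/15+257-.47,293/15+160-.47),us.mean(0)); print(P,(P[0]-seat)@ax)
E
```

```text
top 4 [-0.4  0.4] [202.9 291.2 114.5  22.4] [32.8 35.3 35.6 34.9] 22.72603990268929
top 8 [-1.2  0.9] [202.9 291.2 114.5  22.4] [32.7 35.2 35.5 34.8] 22.726039902689294
top 12 [-2.   1.4] [202.9 291.2 114.5  22.4] [32.6 35.1 35.4 34.7] 22.726039902689337
side 4 [-0.  -0.4] [201.9 104.9  19.6 289.7] [36.8 35.6 33.8 34. ] 19.027128676081038
side 8 [ 1.1 -1.9] [201.9 104.9  19.6 289.7] [36.6 35.4 33.6 33.8] 19.027128676080984
side 12 [ 2.3 -3.4] [201.9 104.9  19.6 289.7] [36.5 35.3 33.5 33.7] 19.027128676081006
(array([641.56255099, 102.42918072, 147.23201306]), np.float64(0.5453978094944254)) 2.370778634909418
```

The top crop shows the ejector down in the well, centred on the hub (bore at (270,310), centre about (302,293)). Rays put its plate at the seat, with the master at about 201°. Next is the breaker.

```bash
python3 - <<'E'
from h import *
e=at((453.2,-303.5,18),-49.8,7.6,35.6)
go((e[0],e[1],300,-49.8)); print(e)
E
```

```text
shift [-42.34, 0.96, -13.56] turn 132.7
(np.float64(459.00484981762327), np.float64(-298.594521573298), np.float64(-17.6), -49.8)
```

```bash
python3 -m handwheel '[[5.8,[-4,0,-1.3],8],[5.8,[-8,0,-2.6],16],[5.8,[-12,0,-3.9],24],[5.8,[-16,0,-5.2],32],[5.8,[-20,0,-6.5],40],[5.8,[-24,0,-7.7],48],[5.8,[-28,0,-9],56],[5.8,[-32,0,-10.3],64],[5.8,[-36,0,-11.6],72],[5.8,[-40,0,-12.8],80]]'; python3 - <<'E'
from h import *
e=at((453.2,-303.5,18),-49.8,7.6,35.6)
go((e[0],e[1],200,-49.8))
E
```

```text
time_s: 25.5
ee_pos: [455.6, -277.4, 308.4]
ee_rot: [-90.0, 1.2, 2.5]
force: [-0.4, 0.8, 0.5]
gripper_width: 58.4
shift [0.48, 10.83, -2.13] turn 52.3
```

```bash
python3 -m handwheel '[[5.8,[0.5,0,-2.1],8],[5.8,[0.5,2,-2.1],16],[5.8,[0.5,4,-2.1],24],[5.8,[0.5,6,-2.1],32],[5.8,[0.5,8,-2.1],40],[5.8,[0.5,11,-2.1],48],[5.8,[0.5,14,-2.1],52.3],[5.8,[0.5,17,-2.1],52.3],[5.8,[0.5,20,-2.1],52.3],[5.8,[0.5,20,-2.1],52.3]]'; python3 -m handwheel '[[5.8,[0,0,0],0],[5.8,[0,0,0],0]]'; python3 - <<'E'
from h import *
e=at((453.2,-303.5,18),-49.8,7.6,35.6)
go((e[0],e[1],30,-49.8),e); p,r,s=tool(); print(p,s['ee_rot'])
E
```

```text
time_s: 26.5
ee_pos: [454.8, -297.5, 103.2]
ee_rot: [-91.2, 1.3, -49.8]
force: [-0.6, 0.8, -0.4]
gripper_width: 57.7
time_s: 26.7
ee_pos: [455.7, -298.4, 103.7]
ee_rot: [-91.1, 1.2, -49.9]
force: [-0.2, 0.4, 0.1]
gripper_width: 58.0
shift [0.39, 7.36, 0.39] turn -0.1
shift [0.49, 12.12, 0.48] turn -0.1
[ 455.71710946 -298.4091189   103.71590048] [-91.13370966   1.24125462 -49.85599649]
```

```bash
python3 -m handwheel '[[5.8,[0.2,4,0.2],0],[5.8,[0.3,7,0.3],0],[5.8,[0.4,9.5,0.4],0],[5.8,[0.4,9.5,0.4],0]]'; python3 look.py side 398 200 25 12 pics/v18.png; python3 - <<'E'
from h import *
p,r,s=tool(); f=lambda q:((proj('side',q)-[373,175])*12).round()
for x in(29,-29):
  for z in(-16,16): print(x,z,f(p+r.apply([x,-31,z])))
print('wheel',f([453.2,-303.5,22]))
go(at((453.2,-303.5,18),-49.8,7.6,35.6))
E
```

```text
time_s: 27.1
ee_pos: [457.5, -297.8, 7.0]
ee_rot: [-91.2, 1.5, -49.9]
force: [0.0, -0.5, 0.4]
gripper_width: 58.2
[ 459.7 -299.3    9.9] [-91.1   1.1 -49.9] [ 0.7 -0.   0. ] [-0.021 -0.064 -0.023] 58.0684106742386 27.2
29 -16 [[371. 172.]]
29 16 [[253. 165.]]
-29 -16 [[383. 320.]]
-29 16 [[260. 312.]]
wheel [[337. 297.]]
shift [-0.04, 2.75, 0.05] turn -0.1
```

View pics/v18.png

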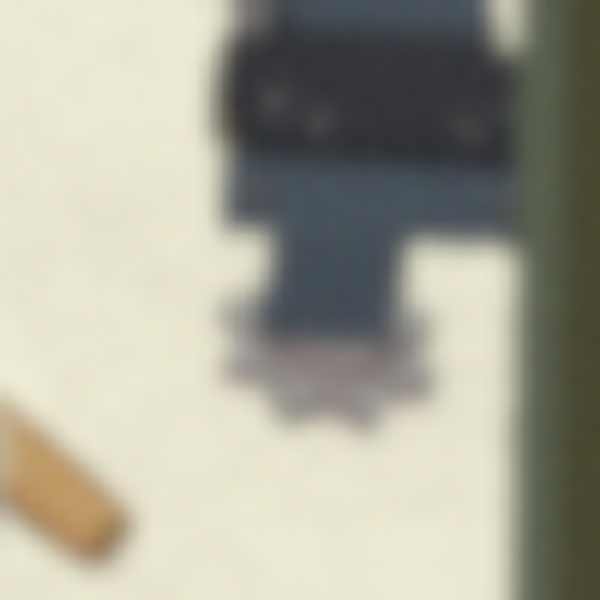

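```bash
python3 -m handwheel '[[5.8,[0,1,0.5],0],[5.8,[0,2,0.5],0],[5.8,[0,2.7,0.5],0],[5.8,[0,2.7,0.5],0]]'; python3 -m handwheel '[[3.6,[0,0,0],0],[3.6,[0,0,0],0],[3.6,[0,0,0],0],[3.6,[0,0,0],0],[3.6,[0,0,0],0]]' 10;python3 look.py side 398 200 25 12 pics/v19.png
```

```text
time_s: 27.6
ee_pos: [462.0, -295.4, -18.2]
ee_rot: [-91.1, 1.2, -49.9]
force: [-0.2, -0.7, 0.1]
gripper_width: 58.0
time_s: 28.1
ee_pos: [462.1, -295.6, -18.0]
ee_rot: [-91.1, 1.2, -49.9]
force: [0.0, 0.2, -0.0]
gripper_width: 40.2
[ 462.1 -295.6  -18. ] [-91.1   1.2 -49.8] [-0.6  0.3  0.5] [-0.08  -0.059  0.078] 40.51700975114228 28.2
```

View pics/v19.png

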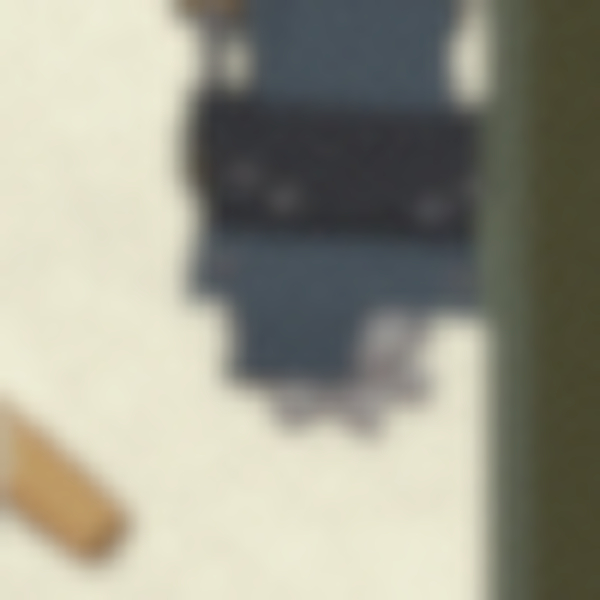

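The fingers stop at 40.5 mm on the breaker's boss (finger bottom at (232–355,380) in the crop). I'll lift it and carry it to the near viewpoint.

```bash
python3 - <<'E'
from h import *
go((400,180,500,83.2))
E
python3 -m handwheel '[[3.6,[0,-2,0],0],[3.6,[0,-6,0],0],[3.6,[0,-11,0],0],[3.6,[0,-16,0],-4],[3.6,[0,-21,0],-12],[3.6,[0,-26,0],-20],[3.6,[0,-31,0],-28],[3.6,[-2,-34,2],-36],[3.6,[-5,-37,4],-44],[3.6,[-9,-40,7],-52]]' 12; python3 - <<'E'
from h import *
go((400,180,500,83.2))
E
```

```text
shift [-41.45, -51.43, 24.91] turn -133.0
time_s: 29.2
ee_pos: [469.0, -189.6, 379.2]
ee_rot: [-89.7, 1.6, 2.4]
force: [0.7, 0.0, -0.8]
gripper_width: 40.7
shift [-5.7, -11.75, 37.27] turn -80.8
```

```bash
python3 -m handwheel '[[3.6,[-0.5,-1,4],-8],[3.6,[-1,-2,8],-16],[3.6,[-1.5,-3,12],-24],[3.6,[-2,-4,16],-32],[3.6,[-3,-6,20],-40],[3.6,[-4,-8,24],-48],[3.6,[-5,-10,28],-56],[3.6,[-5.7,-11,32],-64],[3.6,[-5.7,-12,36],-72],[3.6,[-5.7,-12,37.3],-80.8]]';python3 -m handwheel '[[3.6,[0,0,0],0],[3.6,[0,0,0],0],[3.6,[0,0,0],0]]'; python3 - <<'E'
from h import *
fr=[vision.grab_frame('side').astype(float) for _ in range(3)]
b=np.mean(fr,0)
p,r,s=tool(); print(p,s['ee_rot'],s['force'],s['time_s'])
q=p+r.apply([0,-35.6,-9]); c=proj('side',q)[0].astype(int); print(c)
b=b[c[1]-32:c[1]+38,c[0]-35:c[0]+35,::-1]
cv2.imwrite('pics/v20.png',np.clip(cv2.resize(b,(595,595),interpolation=2)*1.1,0,255).astype(np.uint8))
E
```

```text
time_s: 30.2
ee_pos: [399.5, 183.4, 503.3]
ee_rot: [-88.4, -0.1, 83.6]
force: [0.3, 0.2, -0.9]
gripper_width: 40.7
time_s: 30.5
ee_pos: [399.4, 182.4, 503.1]
ee_rot: [-88.4, -0.1, 83.4]
force: [0.8, 0.4, -1.0]
gripper_width: 40.5
[399.52182476 182.43412888 503.28592636] [-88.40842455  -0.10006051  83.41058001] [ 0.43969811  0.20413119 -2.74624371] 30.65
[297 140]
```

View pics/v20.png

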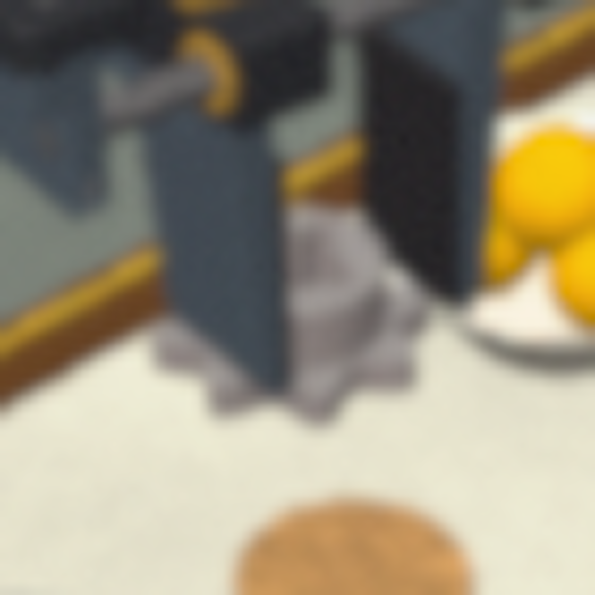

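```bash
python3 - <<'E'
from h import *
from scipy.optimize import least_squares
c=np.array([297,140])-[35,32]
U=np.array([(165,350),(222,408),(318,415),(405,378)])/8.5+c-.44
p,r,s=tool()
print('pivot pred',p+r.apply([0,-35.6,-9]))
for z in(525,529):
    P=onz('side',U,z)[:,:2]
    f=lambda v:(P-v[:2]-30.5*np.c_[np.cos(v[2]+np.arange(4)*np.pi/4),np.sin(v[2]+np.arange(4)*np.pi/4)]).ravel()
    best=min((least_squares(f,[408,183,a]) for a in np.radians(range(0,360,30))),key=lambda q:q.cost)
    print(z,best.x[:2],np.degrees(best.x[2])%45,best.cost,P.round(1).tolist())
E
```

```text
pivot pred [409.43408579 181.22697484 538.62216641]
525 [412.93784672 182.41975819] 14.118984195020928 7.929435802556471 [[426.8, 207.2], [404.0, 211.4], [388.5, 198.4], [384.9, 176.7]]
529 [409.2203077  185.69265457] 14.118983559296794 9.22870962701565 [[422.9, 210.4], [400.3, 214.5], [384.9, 201.6], [381.3, 180.1]]
```

```bash
cat >> h.py <<'E'
def hub2(slist,yaw=83.4,off=10,drop=36,ph=18,dz=0,d=-0.8):
    p,r,s=tool(); t=-((yaw-s['ee_rot'][2]+180)%360-180)
    for sl in slist:
        piv=seat+d*ex+(sl+ph)*ax+[0,0,dz]; tgt=piv-r.apply([0,-drop,-off]); print('s',sl,'shift',(r.inv().apply(tgt-p)/10).round(2).tolist(),'turn',round(t,1))
E
python3 - <<'E'
from h import *
p,r,s=tool()
nose=seat+54*ax-0.8*ex
for z in (262,216):
    tgt=np.array([nose[0],nose[1],z])-r.apply([0,-36,-10]); print((r.inv().apply(tgt-p)/10).round(2))
hub2([42])
E
```

```text
[ -5.19  27.08 -22.5 ]
[ -5.2   31.67 -22.62]
s 42 shift [-5.2, 33.31, -22.42] turn 0.0
```

```bash
python3 -m handwheel '[[3.6,[0,3,-3],0],[3.6,[-1,7,-6],0],[3.6,[-2,11,-9],0],[3.6,[-3,14,-12],0],[3.6,[-4,18,-15],0],[3.6,[-5.2,21,-18],0],[3.6,[-5.2,24,-21],0],[3.6,[-5.2,27,-22.5],0],[3.6,[-5.2,27,-22.5],0],[3.6,[-5.2,27,-22.5],0]]'; python3 -m handwheel '[[3.6,[0,0,0],0]]' 9; python3 - <<'E'
from h import *
p,r,s=tool();print(p,s['ee_rot'],s['force'],s['time_s'])
nose=seat+54*ax-0.8*ex
tgt=np.array([nose[0],nose[1],216])-r.apply([0,-36,-10]); print((r.inv().apply(tgt-p)/10).round(2))
hub2([44,41,38])
E
```

```text
time_s: 31.65
ee_pos: [609.2, 105.8, 227.2]
ee_rot: [-88.3, -0.1, 83.3]
force: [-0.6, 0.4, 0.1]
gripper_width: 40.4
time_s: 31.75
ee_pos: [609.3, 105.9, 229.7]
ee_rot: [-88.5, -0.1, 83.3]
force: [-0.0, -0.2, -0.5]
gripper_width: 40.9
[609.3497985  105.86466412 229.69183397] [-88.50018846  -0.14493724  83.31617643] [-0.02034026 -0.1819611  -0.54079053] 31.75
[ 0.05  4.94 -0.15]
s 44 shift [0.05, 6.4, 0.15] turn -0.1
s 41 shift [0.05, 6.66, 0.02] turn -0.1
s 38 shift [0.05, 6.93, -0.12] turn -0.1
```

```bash
python3 -m handwheel '[[3.6,[0,2,-0.1],0],[3.6,[0,3.5,-0.1],0],[3.6,[0,4.5,-0.1],0],[3.6,[0,5,-0.1],0],[3.6,[0,5.4,0],0],[3.6,[0,5.8,0.1],0],[3.6,[0,6.1,0.1],0],[3.6,[0,6.4,0.1],0],[3.6,[0,6.4,0.1],0]]' 8; python3 - <<'E'
from h import *
p,r,s=tool();print(p,s['force'],s['torque'])
hub2([41,38,34,30])
E
```

```text
time_s: 32.65
ee_pos: [607.0, 106.4, 165.6]
ee_rot: [-88.5, -0.2, 83.3]
force: [0.9, -0.1, -0.7]
gripper_width: 41.0
[606.9570279  106.40202653 165.5790533 ] [ 0.88245935 -0.06700547 -0.69537717] [ 0.10524914 -0.35605468  0.01042725]
s 41 shift [0.04, 0.25, -0.06] turn -0.1
s 38 shift [0.04, 0.52, -0.19] turn -0.1
s 34 shift [0.04, 0.88, -0.37] turn -0.1
s 30 shift [0.04, 1.23, -0.55] turn -0.1
```

```bash
python3 -m handwheel '[[3.6,[0,0.25,-0.05],0],[3.6,[0,0.5,-0.15],0],[3.6,[0,0.7,-0.25],0],[3.6,[0,0.9,-0.35],0],[3.6,[0,0.9,-0.35],0]]' 6; python3 -m handwheel '[[3.6,[0,0.1,0],3],[3.6,[0,0.1,0],6],[3.6,[0,0.2,-0.1],3],[3.6,[0,0.2,-0.1],0],[3.6,[0,0.2,-0.1],-3],[3.6,[0,0.2,-0.1],-6],[3.6,[0,0.2,-0.1],-3],[3.6,[0,0.2,-0.1],0]]' 6;  python3 look.py side 268 195 25 12 pics/v21.png
```

```text
time_s: 33.15
ee_pos: [609.7, 105.9, 156.0]
ee_rot: [-88.4, -0.1, 83.3]
force: [-1.2, -1.2, -1.5]
gripper_width: 41.1
time_s: 33.95
ee_pos: [609.7, 105.3, 153.3]
ee_rot: [-88.3, -0.1, 83.2]
force: [-2.0, -0.8, -1.4]
gripper_width: 40.7
[609.7 105.4 153.4] [-88.3  -0.1  83.3] [-2.2 -0.6 -1.5] [-0.101  0.237 -0.003] 40.87851161458334 34.05
```

View pics/v21.png

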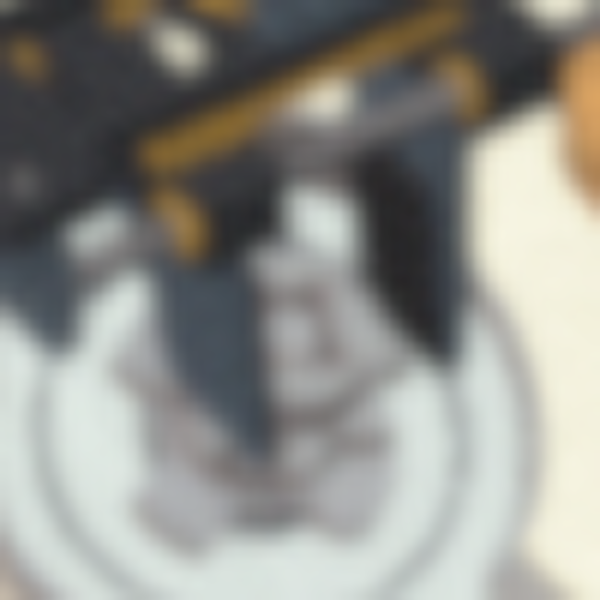

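```bash
python3 - <<'E'
from h import *
hub2([30,26,22])
E
python3 -m handwheel '[[3.6,[0,0.1,-0.15],0],[3.6,[0,0.25,-0.3],0],[3.6,[0,0.4,-0.4],0],[3.6,[0,0.6,-0.5],0],[3.6,[0,0.6,-0.5],0]]' 8; python3 - <<'E'
from h import *
hub2([26,22,20])
E
```

```text
s 30 shift [0.1, 0.01, -0.22] turn -0.1
s 26 shift [0.1, 0.37, -0.39] turn -0.1
s 22 shift [0.1, 0.73, -0.57] turn -0.1
time_s: 34.55
ee_pos: [612.2, 105.4, 146.9]
ee_rot: [-88.0, -0.1, 83.4]
force: [-6.8, 2.0, 1.7]
gripper_width: 40.7
s 26 shift [0.07, -0.27, -0.11] turn -0.0
s 22 shift [0.07, 0.09, -0.29] turn -0.0
s 20 shift [0.07, 0.27, -0.38] turn -0.0
```

```bash
python3 -m handwheel '[[3.6,[0,0.1,0],3],[3.6,[0,0.1,0],6],[3.6,[0,0.2,-0.1],3],[3.6,[0,0.2,-0.1],0],[3.6,[0,0.2,-0.2],-3],[3.6,[0,0.2,-0.2],-6],[3.6,[0,0.2,-0.2],-3],[3.6,[0,0.2,-0.2],0]]' 8; python3 look.py side 268 195 25 12 pics/v22.png
```

```text
time_s: 35.35
ee_pos: [613.6, 105.8, 145.4]
ee_rot: [-87.9, -0.1, 83.3]
force: [-4.7, 1.8, 2.5]
gripper_width: 41.3
[613.6 105.8 145.3] [-88.   -0.1  83.4] [-4.4  0.8  4.2] [0.339 0.68  0.089] 40.80910730600395 35.45
```

View pics/v22.png

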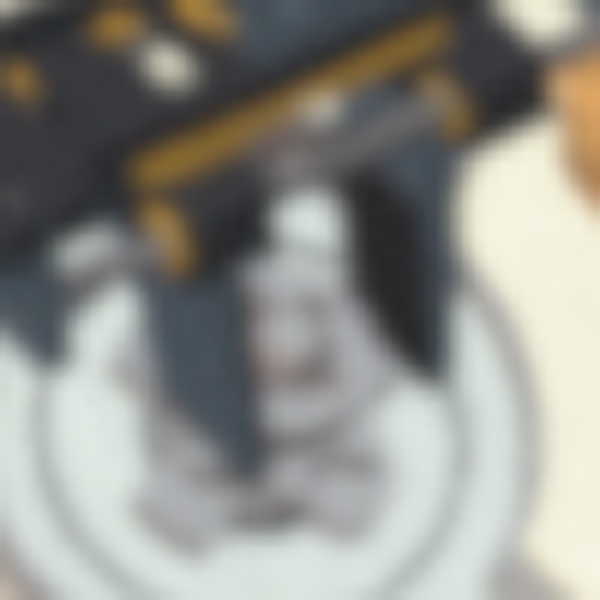

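```bash
python3 -m handwheel '[[5.2,[0,0,0],0],[5.8,[0,0,0],0],[5.8,[0,0,0],0],[5.8,[0,-3,0],0],[5.8,[0,-7,0],0],[5.8,[0,-12,0],0],[5.8,[0,-16,4],0],[5.8,[0,-16,9],0],[5.8,[0,-16,14],0],[5.8,[0,-16,19],0]]';  python3 -m handwheel '[[5.8,[0,0,5],0],[5.8,[0,0,6],0]]'; python3 look.py side 268 200 25 12 pics/v23.png;  python3 look.py top 277 180 20 15 pics/v23t.png
```

```text
time_s: 36.45
ee_pos: [434.3, 126.0, 312.1]
ee_rot: [-88.1, -0.2, 83.4]
force: [-0.2, 0.3, 1.2]
gripper_width: 58.1
time_s: 36.65
ee_pos: [370.9, 132.9, 315.3]
ee_rot: [-88.1, -0.2, 83.5]
force: [1.0, 0.5, 0.6]
gripper_width: 57.7
[374.1 133.  315.2] [-88.2  -0.2  83.5] [-0.7  0.5  0.9] [ 0.097 -0.212  0.007] 57.9396318595153 36.75
[376.1 133.  314.4] [-88.2  -0.2  83.4] [0.  0.5 0.4] [ 0.15  -0.191 -0.048] 58.19888417843641 36.85
```

View pics/v23.png

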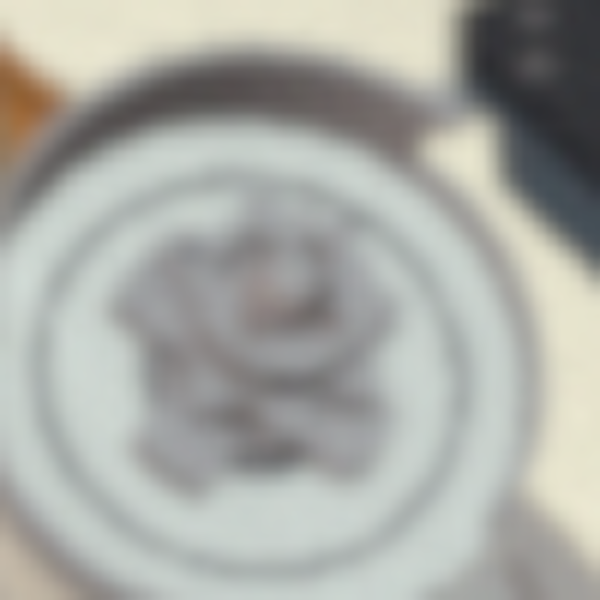

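View pics/v23t.png

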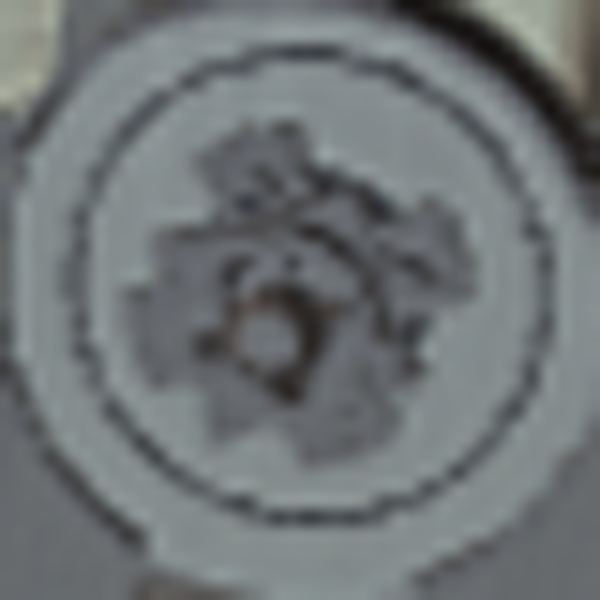

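```bash
cat > ov.py <<'E'
from h import *
import sys
out=[]
a=np.arange(0,360,4.)
for n,x0,y0 in(('top',276,180),('side',267,201)):
    b=np.mean([vision.grab_frame(n).astype(float) for _ in range(4)],0); w=15
    c=b[y0-w:y0+w,x0-w:x0+w,::-1]; lo,hi=np.percentile(c,[0.5,97]); k=396/(2*w)
    c=np.clip((cv2.resize(c,(396,396),interpolation=2)-lo)/(hi-lo)*255,0,255).astype(np.uint8).copy(); raw=c.copy()
    for r,s,col in((20.5,44,(0,0,255)),(30.5,26,(0,200,0)),(20.5,54,(255,0,0))):
        for q in (proj(n,hubpt(r,a,s)-0.8*ex)+.5-[x0-w,y0-w])*k: cv2.circle(c,tuple(np.round(q).astype(int)),0,col,-1)
    out+= [np.hstack([raw,c])]
for i,n in enumerate('ts'): cv2.imwrite(sys.argv[1]+n+'.png',out[i])
E
python3 ov.py pics/o1
```

```text
(no output)
```

View pics/o1t.png

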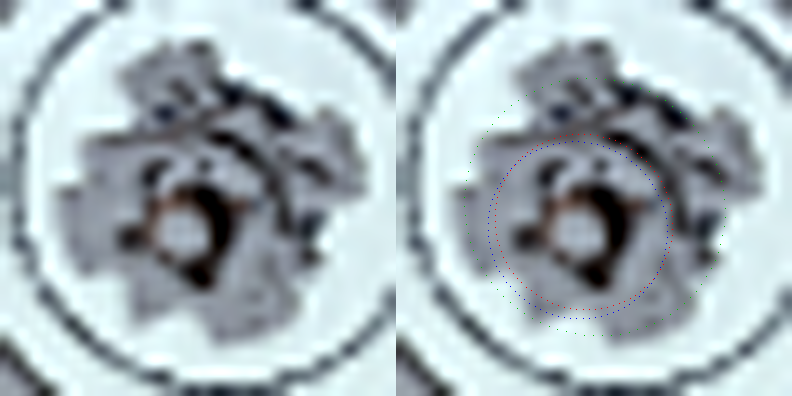

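View pics/o1s.png

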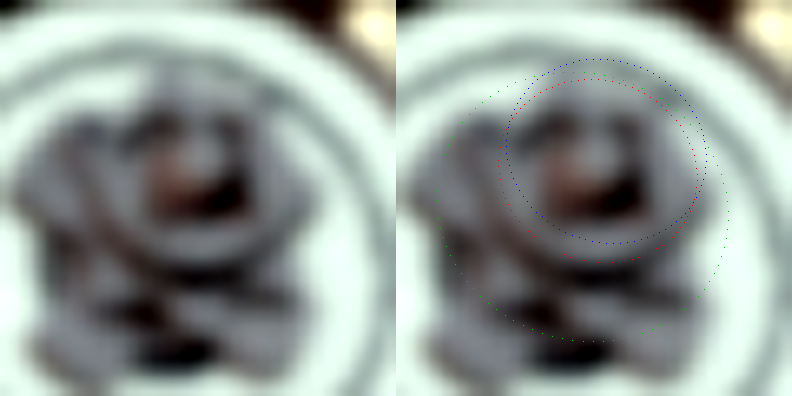

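```bash
python3 - <<'E'
from h import *
p,r,s=tool()
hub2([22],dz=80);hub2([24,22]);print(s['time_s'])
E
```

```text
s 22 shift [0.06, 7.95, -24.44] turn -0.0
s 24 shift [0.04, 15.76, -24.62] turn -0.0
s 22 shift [0.04, 15.94, -24.71] turn -0.0
37.25
```

```bash
python3 -m handwheel '[[5.8,[0,0,-5],0],[5.8,[0,0,-10],0],[5.8,[0,0,-15],0],[5.8,[0,0,-20],0],[5.8,[0,3,-24.4],0],[5.8,[0,7,-24.6],0],[5.8,[0,11,-24.6],0],[5.8,[0,14,-24.6],0],[5.8,[0,15.6,-24.6],0],[5.8,[0,15.6,-24.6],0]]'; python3 -m handwheel '[[3.8,[0,0,0],0],[3.8,[0,0,0],0],[3.8,[0,0,0],0],[3.8,[0,0,0],0]]' 12; python3 - <<'E'
from h import *
hub2([24,22]);p,r,s=tool();print(p,s['force'],s['gripper_width'])
E
```

```text
time_s: 38.25
ee_pos: [612.4, 105.1, 146.1]
ee_rot: [-87.7, -0.1, 83.4]
force: [-0.2, -0.6, 1.0]
gripper_width: 57.6
time_s: 38.65
ee_pos: [612.9, 105.3, 147.1]
ee_rot: [-87.8, -0.1, 83.4]
force: [-0.3, 0.6, 1.3]
gripper_width: 40.6
s 24 shift [0.08, -0.07, -0.12] turn -0.0
s 22 shift [0.08, 0.1, -0.21] turn -0.0
[612.90313018 105.25841408 147.12516565] [-0.30981026  0.58408135  1.29936494] 40.60180378289552
```

```bash
python3 -m handwheel '[[3.8,[0,0.1,-0.1],0],[3.8,[0,0.25,-0.15],0],[3.8,[0,0.4,-0.2],0],[3.8,[0,0.4,-0.2],3],[3.8,[0,0.4,-0.2],5],[3.8,[0,0.4,-0.2],0],[3.8,[0,0.5,-0.25],-5],[3.8,[0,0.5,-0.25],0],[3.8,[0,0.5,-0.25],0]]' 12; python3 -m handwheel '[[3.8,[0,0.15,-0.1],0],[3.8,[0,0.3,-0.15],0],[3.8,[0,0.3,-0.15],0]]' 14
```

```text
time_s: 39.55
ee_pos: [615.3, 105.9, 144.2]
ee_rot: [-87.9, -0.2, 83.3]
force: [-2.7, 1.2, 8.9]
gripper_width: 40.8
time_s: 39.85
ee_pos: [615.6, 105.6, 143.6]
ee_rot: [-87.8, -0.2, 83.3]
force: [-6.2, -0.6, 11.1]
gripper_width: 40.7
```

```bash
python3 -m handwheel '[[5.2,[0,0,0],0],[5.8,[0,0,0],0],[5.8,[0,0,0],0],[5.8,[0,-3,0],0],[5.8,[0,-7,0],0],[5.8,[0,-12,0],0],[5.8,[0,-16,4],0],[5.8,[0,-16,9],0],[5.8,[0,-16,14],0],[5.8,[0,-16,19],0]]';  python3 -m handwheel '[[5.8,[0,0,5],0],[5.8,[0,0,9],0]]'; python3 ov.py pics/o2
```

```text
time_s: 40.85
ee_pos: [436.4, 126.0, 310.5]
ee_rot: [-87.8, -0.2, 83.3]
force: [0.5, 0.6, 0.6]
gripper_width: 57.9
time_s: 41.05
ee_pos: [344.6, 136.5, 313.8]
ee_rot: [-87.8, -0.2, 83.3]
force: [-0.1, 0.3, 0.2]
gripper_width: 58.1
```

View pics/o2t.png

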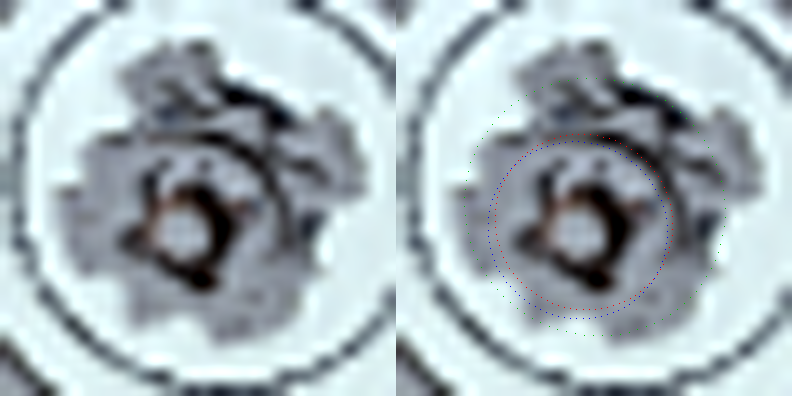

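View pics/o2s.png

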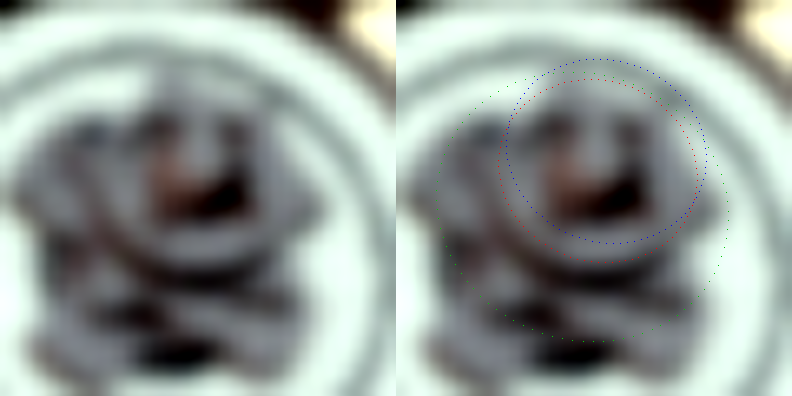

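```bash
python3 - <<'E'
from h import *
from scipy.ndimage import map_coordinates as mc
now={n:np.mean([vision.grab_frame(n).astype(float) for _ in range(4)],0).mean(2) for n in('top','side')}
np.save('pics/now_side.npy',now['side']);np.save('pics/now_top.npy',now['top'])
for n,f,o,k in(('side','pics/v17.png',(243,175),12),('top','pics/v17t.png',(257,160),15)):
    old=cv2.imread(f).astype(float).mean(2)/1.1
    E=cam(n)[3]; C=-E[:3,:3].T@E[:3,3]-seat; ca=np.degrees(np.arctan2(C@ey,C@ex)); print(n,'cam az',ca, 'off-axis',np.degrees(np.arccos(C@ax/np.linalg.norm(C))))
    rr=np.arange(8,32,1.5)
    for da in(-40,0,40) if n=='side' else(0,60,180,220):
        A=ca+da
        f1=np.array([hubpt(r,np.array([A]),44)[0] for r in rr]); f0=np.array([hubpt(r,np.array([A]),22)[0] for r in rr])
        q1=proj(n,f1);q0=(proj(n,f0)-o+.5)*k-.5
        print(da,'now',mc(now[n],[q1[:,1],q1[:,0]],order=1).astype(int)); print(da,'old',mc(old,[q0[:,1],q0[:,0]],order=1).astype(int))
E
```

```text
side cam az -52.73874172231884 off-axis 25.06511129399693
-40 now [126 126 128 131 136 141 142 143 139 135 132 129 130 132 132 130]
-40 old [114 117 120 125 131 137 142 145 144 140 135 130 128 127 127 129]
0 now [110 113 115 123 130 134 137 135 131 125 117 113 113 114 117 117]
0 old [ 95  99 107 115 124 131 136 138 133 125 117 111 111 117 125 131]
40 now [103 111 120 131 138 141 140 134 127 118 114 115 117 120 122 126]
40 old [ 91 101 114 126 136 140 140 135 127 120 118 121 128 133 137 137]
top cam az 148.91110202640994 off-axis 13.188444677977243
0 now [ 46  57  76  93 102  99  96  84  66  47  61  80  89  88  79  67]
0 old [ 38  60  86 105 111 106  95  77  57  49  63  71  55  32  35  66]
60 now [ 74  87  97  94  81  81  90  95  86  78  82  85  89 100 107 106]
60 old [103 112 101  73  58  73  96 101  94  91  93  93  92  92  91  89]
180 now [ 75  58  67  79  91  93  94  93  94  99 103 108 114 119 124 126]
180 old [102 103 100  88  76  74  80  86  99 113 123 125 123 122 121 122]
220 now [ 72  57  47  49  54  73  89  93  97 106 115 118 122 122 123 124]
220 old [ 99  87  67  50  43  52  75  94  96  93  94  95  96  97  99 102]
```

Compared with the earlier ejector-only picture, the edge profiles put the breaker's boss top within about 0.5 mm of 22 mm further out. I'll take a last full view for the other barware.

```bash
python3 - <<'E'
from h import *
b=vision.grab_frame('top')[:,:,::-1]; cv2.imwrite('pics/fin.png',b)
a=cv2.imread('pics/top0.png'); d=cv2.absdiff(a,b).max(2); print(state()['time_s'])
for nm,(x,y) in dict(coast=(352,157),jig=(395,188),mud=(372,218),tumb=(347,235),mug=(445,255),dec=(445,200),bit=(181,261),g1=(292,250),g2=(355,273)).items(): print(nm,d[y-12:y+12,x-12:x+12].mean().round(1))
E
```

```text
41.9
coast 4.3
jig 4.8
mud 5.2
tumb 5.2
mug 4.0
dec 3.9
bit 17.9
g1 12.0
g2 4.8
```

View pics/fin.png

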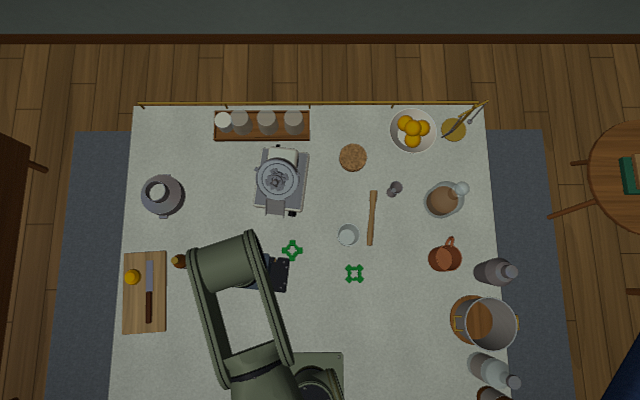

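All the barware is where it started; the bitters at (181,261) is only partly hidden by the arm overhead. I'll hand the job in.

```bash
python3 - <<'E'
from workcell import job,state
print(state()['force'],state()['qvel'].round(2)); print(job.job_done())
E
```

```text
[ 0.20632186 -0.71148201  0.16578664] [ 0.14 -0.25  0.22  0.12 -0.07 -0.06]
the job is handed in; nothing more can be done
None
```

I fitted the ejector and then the breaker onto the leaning hub, boss outwards and keyed, let go of both, and handed the job in at about 42 s of the 72 s allowed.

- **Ejector:** my first push stopped part-way, with the wheel tilted on the nose. I let go, took hold again lower down and wiggled it gently, and it slid down. The pictures then put its plate on the shoulder to within about 2 mm, with its master keyway about 201° round the hub axis from the hub's downhill side.
- **Breaker:** it slid down in one go; I then gripped it again and pressed to be sure. Comparing pictures from before and after puts it about 0.5 mm from fully home on the ejector's boss. A direct measurement agreed, but only to about 3 mm.
- **Forces:** the readings I took never passed about 13 N.
- **Other barware:** pictures from before and after show the coasters, jigger, muddler, tumbler, mug, decanter and one green look-alike unchanged. The bitters and the other green wheel differed in that comparison because the arm partly hid them. The parts still in view had not moved, but I could not check them fully.
- **Disagreements:** with the fingers open to about 40 mm, their tips were about 31 mm behind the reported TCP, so I set the grasp heights from touch and pictures. My first estimate of the hub's angle, 194°, was about 7° off where the wheel finally seated.

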